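# Load the drilling table and index it to the drill

## Robot

A 6-joint arm with a two-finger parallel gripper is mounted at the origin on a cart in front of the work surface, level with it; the furniture and walls round the work are solid. World frame = base frame: x ahead of the robot, y to its left, z up, the work surface at z = 0. Lengths are in mm, angles in rad, forces in N, time in s.
With the tool pointing down it reaches from about 150 to 775 mm from the base axis. Payload 6.1 kg.
Tool frame: the origin (TCP) lies midway between the tips of the shut fingers; the grasp point (between the pads) lies 19 mm behind it; z points along the fingers, y is the line along which they close (so a half turn about z gives the same grasp; the last joint's range is limited). The gripper opens to 85 mm and grips with 20 to 120 N. Pads are 22 mm wide; open, the fingers measure 114 mm over their backs; the gripper's body (76 mm by 85 mm) begins 54 mm behind the grasp point. The pads swing forward as they close: fully open they stand 13 mm farther back than shut.
Start: joints at [-1.235, 0.126, -0.04, 1.405, 0, 1.571], TCP at [172.993, -495.663, 231.295] pointing down, gripper open.
Joint ranges: [-2.72, 2.72], [-0.95, 1.95], [-1.27, 1.35], [-1.78, 2.02], [-1.46, 1.47], [-3.14, 3.14]. Speed limits (rad/s): [2.39, 2.39, 3.01, 3.14, 3.14, 3.14].

## Interface

Orientations are given as a unit quaternion [w, x, y, z].
In Python, from plant import manip gives the robot as it stands.
- The arm moves only by the tool arm_command, never from a script. Its argument "moves" is one flat list of numbers, 7 for each row, row after row: the finger opening in cm, from 0 to 8.54, then the shift along the tool's x, y, z in cm, then the turn, a rotation vector about the tool's x, y, z in degrees. In form: [claw, dx, dy, dz, rx, ry, rz, claw, dx, dy, dz, rx, ry, rz, ...]. A call has 1 to 8 rows; each row shifts and turns the commanded pose from where the row before left it, along the tool's axes as they then stand; what a row does not reach is not made up. A row lasts 1/12 s, in which the tool goes at most 41.7 mm and 7.16 degrees, less where a joint would pass 70% of its speed; a pose out of reach is approached as far as the arm can. A call is refused whole if a number of a shift passes 4.17 or a number of a turn 7.16, either way. A call with a gripper value outside its range is refused whole. The fingers move at their own pace and stop on an object; "force" is the grip in N (left out, the last holds). Time passes only in rows, so rows that do not move let the fingers close. It gives the time, the measured TCP pose, the force, the opening and the grip force at its end, in the units of the state.
- manip.get_state(): the state, without advancing time (a new reading comes with each control period).
- manip.get_image(name): name is "scene" or "top" or "wrist"; returns a dict with "image" (400x640x3 uint8, blue, green, red), "mtx" (3x3 intrinsics, pixels), "R" (3x3) and "t" (3): a world point X has camera coordinates R X + t. Camera axes: x right, y down, z forward; pixel columns grow to the right and rows downward; lengths in mm; the calibration is good to about 2 mm. A picture is of the moment at which its call begins. There is no depth.
- manip.job_done(): hands the job in; it is judged then, once.
The state is a dict: "t": time; "joint_positions": joint angles; "joint_vel": joint speeds; "joint_torque": joint torques, N m; "tcp_pos": TCP position; "eef_rot": TCP orientation; "ft_force": force on the tool from outside, world axes, zero at the start; "ft_torque": the same for the moment, N m; "width": finger opening in mm; "grip_force": force on a finger pad.
Only numpy, scipy, OpenCV 4.12 (cv2) and the standard library are available. Lean on these libraries where they do the work, as an engineer would, in place of code of your own. Each camera call takes 0.05 s, during which the arm holds its last target. There are 200 camera calls.

## Task

Push the turntable round counter-clockwise (seen from above) by one click, so that its empty nest clicks home at the pointer on the base; then put the flatter, longer pine block down in the nest, let go, and swing the locking lever fully over on top of it. Then push the turntable on by one more click in the same direction, so that the locked block stops in front of the side drill. Leave the thicker block where it lies.

Things in the scene. Friction and masses are not known exactly. Their poses are not given: they have to be found in the camera images.
- index_base: Fixed grey round base of the index table, foot 300 mm across; origin on the table axis at the work surface, z up. The load pointer (steel upright 52 mm high, 163 mm from the axis) stands in its own -x direction, roughly towards the robot; the side drill (fixed unit 92 mm high, 141 to 198 mm from the axis) stands 60 degrees counter-clockwise from the pointer, seen from above.
- turntable (a joint): Angle of the dark steel turntable (290 mm across, top face at z = 50 mm), rad, grows counter-clockwise from above. It clicks home every 1.047 rad: 0 is the start, 1.047 nest at the pointer, 2.094 nest at the drill, 3.142 too far; stops at -0.4, 3.54. The detent resists (up to 0.5 N m) for the first 30 degrees, then draws the table on into the next place; damped, it does not run on.
- post0 (a point): Top centre of the first push post. Three like steel posts stand on the turntable 118 mm from its axis, 150 (this one), 210 and 270 degrees counter-clockwise from the nest. 56 mm tall (tops at z = 106 mm), stem 16 mm across from 8 to 44 mm above the turntable, foot 26 mm, head 22 mm across. Push any of them sideways along its circle.
- post1 (a point): The same on the second push post (210 degrees from the nest).
- post2 (a point): The same on the third push post (270 degrees from the nest).
- nest (a point): Centre of the nest's floor, on the turntable's top face, 80 mm from the axis; x radially outward, y counter-clockwise along the pocket, z up. The pocket between four steel corner angles is 65 (x) by 125 mm (y); they are 21 mm high with flared lips and leave a 55 mm finger gap in the middle of each long side. The block goes in flat, its length along y.
- lock_lever (a joint): Angle of the steel locking lever about its vertical pivot on the turntable, rad: 0 fully open (clear of the pocket), 1.92 fully shut at its end stop, its bar then lying along the pocket's y over the block. It shuts counter-clockwise seen from above and stays where it is left (friction 0.07 N m). Starts between 0 and 0.4.
- lever_knob (a point): Top centre of the upright black knob on the lever's free end, 78 mm from the pivot; stem 14 mm, top 20 mm across. Knob top at z = 135.5 mm, the bar's top face at 106.5 mm, its underside at 97.5 mm, 2.5 mm above a seated block.
- lever_pivot (a point): Point on the lever's pivot axis, at z = 107.5 mm: 80 mm from the table axis in the nest's x, 86 mm along the nest's +y; on a column 24 mm across.
- pine_block: The work: pine block 60 (own x) by 120 (own y) by 45 mm high, about 0.2 kg, lying flat; origin at the centre of its underside, z up. Grasp it across its 60 mm width.
- thick_block: Bystander: a thicker, shorter wooden block, 70 (x) by 90 (y) by 60 mm high, does not fit the nest; origin at the centre of its underside. The two blocks lie one on each side of the index table, either way round.

How it is judged (in metres and radians):
On the way, in this order (a step that is already met when the one before it is completed fails the run):
1. the empty nest has clicked home at the pointer (value of joint turntable between 0.9572 and 1.1372 rad and velocity of joint turntable between -0.1 and 0.1 rad/s and distance between pine_block and nest above 0.12 m), for 0.2 s.
2. the flat pine block sits flat in the nest at the pointer, let go (value of joint turntable between 0.9572 and 1.1372 rad and velocity of joint turntable between -0.1 and 0.1 rad/s and x of pine_block in the frame of nest between -0.008 and 0.008 m and y of pine_block in the frame of nest between -0.008 and 0.008 m and z of pine_block in the frame of nest between -0.006 and 0.006 m and angle between pine_block's own z axis and vertical below 0.08 rad and contact force between the fingers and pine_block below 0.1 N), for 0.2 s.
3. the lever is swung shut over the seated block, the nest still at the pointer (value of joint turntable between 0.9572 and 1.1372 rad and velocity of joint turntable between -0.1 and 0.1 rad/s and x of pine_block in the frame of nest between -0.008 and 0.008 m and y of pine_block in the frame of nest between -0.008 and 0.008 m and z of pine_block in the frame of nest between -0.006 and 0.006 m and angle between pine_block's own z axis and vertical below 0.08 rad and value of joint lock_lever above 1.75 rad), for 0.2 s.
4. the nest has clicked home at the drill with the block locked in (value of joint turntable between 2.0044 and 2.1844 rad and velocity of joint turntable between -0.1 and 0.1 rad/s and x of pine_block in the frame of nest between -0.008 and 0.008 m and y of pine_block in the frame of nest between -0.008 and 0.008 m and z of pine_block in the frame of nest between -0.006 and 0.006 m and angle between pine_block's own z axis and vertical below 0.08 rad and value of joint lock_lever above 1.75 rad), for 0.2 s.
At the end, for the whole second after the job is handed in: The turntable rests clicked home two steps on from the start, nest at the drill (turntable angle within 0.09 rad of 2.094); the pine block lies flat in the nest (within 8 mm of its centre, 6 mm of its floor) at rest; the lever is shut (over 1.75 rad of 1.92) (all of step 4 and contact force between the fingers and pine_block below 0.1 N and linear speed of pine_block below 0.02 m/s); the robot touches nothing.
It fails at once if the thicker block was moved more than 3 cm (distance of thick_block from where it was at the start of the episode above 0.03 m).
It also fails if it takes over 72 s, if anything falls off the work surface, if the arm or the gripper's body presses on something with over 40 N, if the wrist force passes 120 N, or if a joint passes its speed limit or range.

## Working session

There is one attempt and no reset: what is moved stays moved. The work goes in short steps, Python scripts to look and compute and a tool call to move; the robot and the scene stay as the last step left them, time stands still between calls to the robot, and variables do not carry over. Pictures are saved under pics/ and viewed, at most 10 in all, crops included, and the job is handed in when it is done.

Besides the shell and the picture viewer there is one more tool, called by a JSON object that holds its "api" and its "payload", one argument or row to a line. arm_command: Moves the arm, as the interface text tells. Its arguments: {"type":"object","properties":{"moves":{"type":"array","items":{"type":"number"}},"force":{"type":"number"}},"required":["moves"]}

```bash
mkdir -p pics; ls; cat > h.py <<'E'
import numpy as np, cv2
from plant import manip
def grab(n,save=None):
    d=manip.get_image(n)
    if save: cv2.imwrite(f'pics/{save}.png',d['image'])
    return d
def ray(d,u,v,z):
    K,R,t=map(np.array,(d['mtx'],d['R'],d['t'])); t=t.ravel()
    c=-R.T@t; r=R.T@np.linalg.inv(K)@np.array([u,v,1.]); return c+r*(z-c[2])/r[2]
def proj(d,X):
    K,R,t=map(np.array,(d['mtx'],d['R'],d['t'])); p=K@(R@np.array(X,float)+t.ravel()); return p[:2]/p[2]
E
python3 - <<'E'
from h import *
import pickle
for n in ['top','scene']:
    d=grab(n,n+'0'); pickle.dump(d,open(n+'0.pkl','wb'))
    print(n,np.round(-np.array(d['R']).T@np.array(d['t']).ravel()))
print(manip.get_state())
E
```

```text
pics
top [ 375.  -33. 1089.]
scene [179. 626. 709.]
{'t': 0.1, 'joint_positions': array([-1.23499793e+00,  1.26373750e-01, -4.04638586e-02,  1.40540761e+00,
       -5.74849924e-06,  1.57077503e+00]), 'joint_vel': array([ 0.00088334, -0.0026143 ,  0.00100725,  0.00039409, -0.001119  ,
        0.00265269]), 'joint_torque': array([-7.42131797e-04, -4.36898518e+01,  3.53611422e+01,  1.34791480e-02,
       -1.05179624e-04,  2.33765604e-05]), 'tcp_pos': array([ 172.88310733, -495.34878513,  230.59773126]), 'eef_rot': array([-7.13779498e-04,  9.85935972e-01,  1.67121915e-01, -1.23889399e-04]), 'ft_force': array([ 1.0818778 , -0.02103593,  0.8204288 ]), 'ft_torque': array([ 0.00779863,  0.04448737, -0.01199119]), 'grip_force': 0.0, 'width': 85.30647214217102}
```

View pics/top0.png

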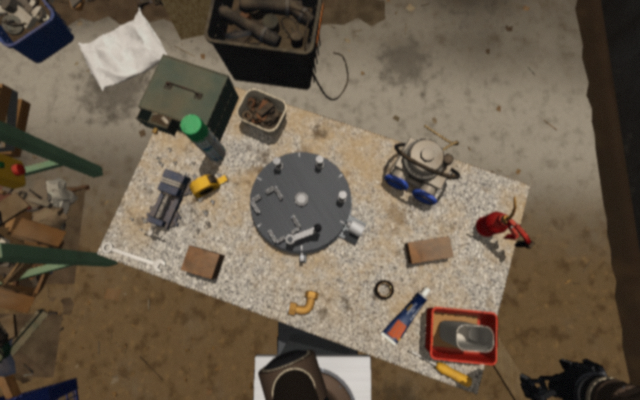

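View pics/scene0.png

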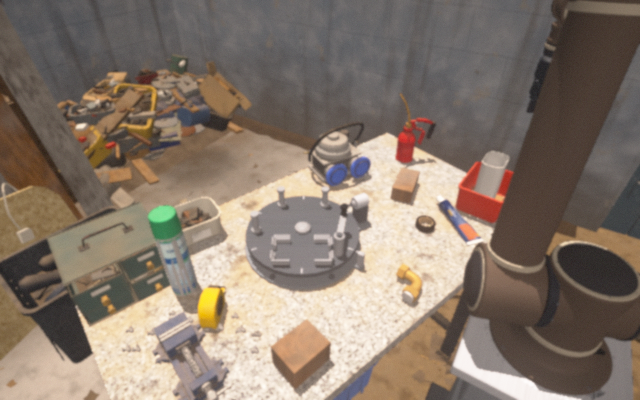

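The top view has the turntable centred near (301,202), the posts at about (277,163), (320,160) and (341,196), and the pointer at (303,256). The drill is at (355,229) and the lever at (300,237). The pine block (long and flat) is at (430,250) and the thick block at (202,263). The scene view agrees.

```bash
python3 - <<'E'
from h import *
import pickle
d=pickle.load(open('top0.pkl','rb')); im=d['image']
cv2.imwrite('pics/crop0.png',cv2.resize(im[140:275,225:475],None,fx=3.2,fy=3.2,interpolation=cv2.INTER_CUBIC))
hsv=cv2.cvtColor(im,cv2.COLOR_BGR2HSV)
# turntable: dark low-sat
g=im.max(2); m=((g<95)).astype(np.uint8)*255; k=np.zeros_like(m); k[140:262,240:362]=1; m*=k
m=cv2.morphologyEx(m,cv2.MORPH_OPEN,np.ones((3,3)))
cs=max(cv2.findContours(m,0,2)[0],key=cv2.contourArea); h=cv2.convexHull(cs)
e=cv2.fitEllipse(h); print('disc',e, ray(d,*e[0],50), ray(d,e[0][0]+e[1][0]/2,e[0][1],50)-ray(d,*e[0],50))
# blocks
for (x0,x1,y0,y1,z) in [(395,465,225,275,45),(172,232,235,290,60)]:
    s=np.zeros(im.shape[:2],np.uint8); b=hsv[y0:y1,x0:x1]; 
    s[y0:y1,x0:x1]=((b[...,0]<18)&(b[...,1]>75)).astype(np.uint8)*255
    s=cv2.morphologyEx(s,cv2.MORPH_OPEN,np.ones((3,3)))
    c=max(cv2.findContours(s,0,2)[0],key=cv2.contourArea)
    P=np.array([ray(d,*p[0],z)[:2] for p in c],np.float32); r=cv2.minAreaRect(P)
    print(z,r,cv2.boxPoints(r).round().tolist())
# posts bright
s=((g>125)&(k>0)&(hsv[...,1]<60)).astype(np.uint8); 
cc=cv2.Canny(im,50,100)
n,l,st,ce=cv2.connectedComponentsWithStats(s)
for i in range(1,n):
    if st[i,4]>8 and np.hypot(*(ce[i]-e[0]))<58: print(st[i],ce[i].round(1),ray(d,*ce[i],106)[:2].round())
E
```

```text
disc ((304.9149475097656, 207.6541748046875), (100.95601654052734, 116.2913589477539), 128.163818359375) [557.22109749  23.39430118  50.        ] [   0.55677227 -142.77491014    0.        ]
45 ((438.5140075683594, -322.3072814941406), (65.52110290527344, 127.39315795898438), 10.428511619567871) [[395.0, -266.0], [418.0, -391.0], [482.0, -379.0], [459.0, -254.0]]
60 ((403.4481506347656, 301.5595703125), (100.37022399902344, 72.90663146972656), 73.74563598632812) [[354.0, 264.0], [424.0, 243.0], [452.0, 340.0], [382.0, 360.0]]
[316 142  27  30 235] [330.6 157.3] [688. -48.]
[339 173   5   4  10] [341.  174.7] [639. -77.]
[354 186   6   5  20] [356.2 188. ] [ 602. -118.]
[338 191   9   8  59] [342.3 194.3] [584. -80.]
[296 193  12  11 109] [301.2 197.9] [574.  31.]
[ 324  193   38   69 1097] [348.9 237.6] [468. -97.]
[285 227  29  16 169] [299.6 234.5] [475.  33.]
[298 254   7   7  33] [301.4 257.3] [416.  28.]
[282 257  15   5  59] [288.1 259.3] [411.  62.]
```

View pics/crop0.png

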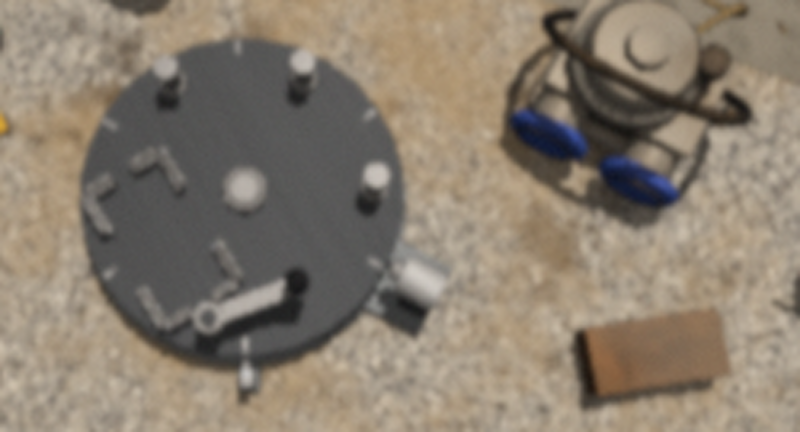

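The enlarged view shows three post heads at (167,70), (302,62) and (376,177), the knob at (297,280), the pivot at (207,317) and the pine block centre near (657,352). Next I'll turn these into world positions.

```bash
cat > geo.py <<'E'
from h import *
import pickle
d=pickle.load(open('top0.pkl','rb'))
c=lambda u,v,z: ray(d,225+u/3.2-.35,140+v/3.2-.35,z)[:2]
p2,p1,p0=c(167,70,106),c(302,62,106),c(376,177,106)
knob,piv=c(297,280,135.5),c(207,317,107.5)
E
python3 - <<'E'
from geo import *
for a in [p0,p1,p2,knob,piv,c(247,378,52),c(245,190,50)]: print(a.round(1))
print(np.linalg.norm(p0-p1),np.linalg.norm(p1-p2),np.linalg.norm(p0-p2),'exp118,118,204; knob-piv',np.linalg.norm(knob-piv))
m=(p0+p1+p2)/3; # centroid lies 118*(2/3) from centre toward p1
# LSQ: known config angles
z=[complex(*p) for p in(p0,p1,p2)]; w=[118*np.exp(1j*np.radians(a)) for a in(-60,0,60)]
mz,mw=np.mean(z),np.mean(w); rot=sum((a-mz)*np.conj(b-mw) for a,b in zip(z,w)); s=abs(rot)/sum(abs(b-mw)**2 for b in w); rot/=abs(rot)
C=mz-rot*mw; print('centre',C,'post1 angle',np.degrees(np.angle(rot)),'scale',s)
nest=np.degrees(np.angle(rot))-210; print('nest ang',nest%360)
r=np.exp(1j*np.radians(nest)); print('pred pivot',C+r*(80+86j))
L=np.degrees(np.angle(complex(*(knob-piv))))-nest; print('lever rel dir',L%360,'lever=',(L-160)%360)
v=[c(u,w,50) for u,w in((81,200),(404,200),(242,38))]; print('disc edge',[np.hypot(a[0]-C.real,a[1]-C.imag).round(1) for a in v])
pt=c(247,378,52); print('pointer', np.hypot(pt[0]-C.real,pt[1]-C.imag), np.degrees(np.arctan2(pt[1]-C.imag,pt[0]-C.real)))
E
```

```text
[582.5 -79.5]
[683.1 -16.5]
[675.5  99.1]
[491.5 -14.2]
[464.1  60.1]
[416.8  29.8]
[582.1  34.3]
118.6689279814368 115.87313732291075 201.3651814612335 exp118,118,204; knob-piv 79.1922787349292
centre (577.1344567307347+37.1805938751481j) post1 angle -27.345717077332782 scale 0.9886231932812656
nest ang 122.65428292266722
pred pivot (461.56198527099536+58.133012367716866j)
lever rel dir 167.605787986488 lever= 7.6057879864879965
disc edge [np.float64(142.4), np.float64(144.0), np.float64(146.1)]
pointer 160.46924742568493 -177.36054892010762
```

```bash
cat > plan.py <<'E'
from h import *
from scipy.spatial.transform import Rotation as Ro
def pose(s=None):
    s=s or manip.get_state(); q=s['eef_rot']; return np.array(s['tcp_pos']),Ro.from_quat([q[1],q[2],q[3],q[0]])
def down(yaw): # tool x at yaw deg, z down
    a=np.radians(yaw); return Ro.from_matrix(np.array([[np.cos(a),np.sin(a),0],[np.sin(a),-np.cos(a),0],[0,0,-1]]))
def rows(path,claw,start=None):
    """path: list of (pos mm, yaw deg) one per row; prints rounded rows, returns end pose"""
    p,R=start or pose(); out=[]
    for q,y in path:
        sh=np.round(R.inv().apply(np.array(q)-p)/10,2); tu=np.round((R.inv()*down(y)).as_rotvec(degrees=True),1)
        p=p+R.apply(sh)*10; R=R*Ro.from_rotvec(tu,degrees=True); out.append([claw,*sh.tolist(),*tu.tolist()])
        if max(abs(sh))>4.16 or max(abs(tu))>7.15: print('TOO BIG',sh,tu)
    for i in range(0,len(out),8): print(str([round(x,2)+0. for r in out[i:i+8] for x in r]).replace('.0,',',').replace('.0]',']'))
    return p,R
def line(q0,y0,q1,y1,n): return [(np.array(q0)+(np.array(q1)-np.array(q0))*i/n, y0+(y1-y0)*i/n) for i in range(1,n+1)]
def yaw(R): v=R.as_matrix()[:,0]; return np.degrees(np.arctan2(v[1],v[0]))
def arc(C,r,a0,a1,z,n,yoff): return [(np.array([C[0]+r*np.cos(a),C[1]+r*np.sin(a),z]),np.degrees(a)+yoff) for a in np.radians(a0+(a1-a0)*np.arange(1,n+1)/n)]
E
python3 - <<'E'
from plan import *
p,R=pose(); print(yaw(R))
e=rows(line(p,yaw(R),[547.3,-77.2,231],-14.6,16),0); 
e=rows(line(e[0],-14.6,[547.3,-77.2,78],-14.6,6),0,e)
E
```

```text
19.241051442045205
[0, 3.07, -1.7, 0, -0.1, 0, 2.1, 0, 3.01, -1.8, 0, 0, 0, 2.1, 0, 2.94, -1.92, -0.01, 0, 0, 2.1, 0, 2.86, -2.02, 0, 0, 0, 2.2, 0, 2.79, -2.13, 0, 0, 0, 2.1, 0, 2.7, -2.24, -0.01, 0, 0, 2.1, 0, 2.63, -2.33, 0, 0, 0, 2.1, 0, 2.53, -2.42, 0, 0, 0, 2.1]
[0, 2.45, -2.52, -0.01, 0, 0, 2.1, 0, 2.35, -2.6, 0, 0, 0, 2.2, 0, 2.25, -2.69, 0, 0, 0, 2.1, 0, 2.15, -2.77, 0, 0, 0, 2.1, 0, 2.04, -2.85, -0.01, 0, 0, 2.1, 0, 1.94, -2.93, 0, 0, 0, 2.1, 0, 1.83, -2.99, 0, 0, 0, 2.1, 0, 1.73, -3.05, -0.01, 0, 0, 2.1]
[0, 0, 0, 2.55, 0, 0, 0, 0, 0, 0, 2.55, 0, 0, 0, 0, 0, 0, 2.55, 0, 0, 0, 0, 0, -0.01, 2.55, 0, 0, 0, 0, -0.01, 0, 2.55, 0, 0, 0, 0, 0, 0, 2.55, 0, 0, 0]
```

{"api": "arm_command", "payload": {
  "moves": [0, 3.07, -1.7, 0, -0.1, 0, 2.1, 0, 3.0, -1.8, 0, 0, 0, 2.1, 0, 2.94, -1.92, 0, 0, 0, 2.1, 0, 2.86, -2.02, 0, 0, 0, 2.2, 0, 2.79, -2.13, 0, 0, 0, 2.1, 0, 2.7, -2.24, 0, 0, 0, 2.1, 0, 2.63, -2.33, 0, 0, 0, 2.1, 0, 2.53, -2.42, 0, 0, 0, 2.1]
}}

```text
t: 0.77
tcp_pos: [360.8, -285.0, 230.8]
eef_rot: [0.001, 1.0, 0.019, 0.0]
ft_force: [0.8, -0.1, -0.2]
width: 0.1
grip_force: 0.0
```

{"api": "arm_command", "payload": {
  "moves": [0, 2.45, -2.52, 0, 0, 0, 2.1, 0, 2.35, -2.6, 0, 0, 0, 2.2, 0, 2.25, -2.69, 0, 0, 0, 2.1, 0, 2.15, -2.77, 0, 0, 0, 2.1, 0, 2.04, -2.85, 0, 0, 0, 2.1, 0, 1.94, -2.93, 0, 0, 0, 2.1, 0, 1.83, -2.99, 0, 0, 0, 2.1, 0, 1.73, -3.05, 0, 0, 0, 2.1]
}}

```text
t: 1.43
tcp_pos: [542.0, -103.6, 230.6]
eef_rot: [-0.012, 0.995, -0.099, 0.001]
ft_force: [-0.0, 0.2, -0.5]
width: -0.0
grip_force: 0.0
```

```bash
python3 - <<'E'
from plan import *
d=grab('wrist','w1')
p,R=pose(); print(p,yaw(R),manip.get_state()['t'],manip.get_state()['width'])
from geo import p0,p1,knob,piv
print([proj(d,[*a,z]).round() for a,z in((p0,106),(p1,106),(knob,135.5),(piv,107.5))])
E
```

```text
[ 544.43651083 -105.01142352  229.75345119] -11.592091180151884 1.4833 0.17321741350012346
[array([289., 149.]), array([186.,  43.]), array([239., 266.]), array([186., 286.])]
```

View pics/w1.png

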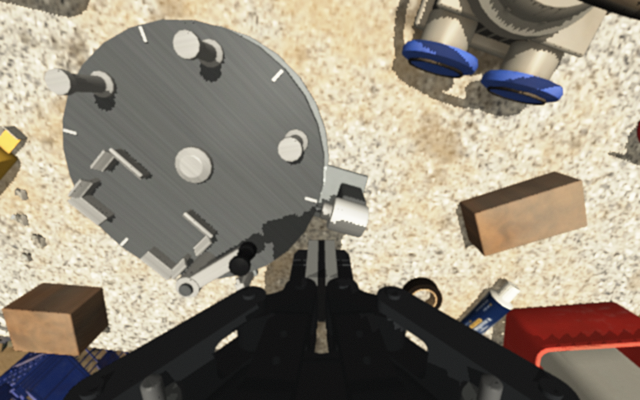

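The wrist view shows post0's head at (290,150), post1's at (186,44) and the knob at (238,266). All three are within 2 px of their projected positions, so the geometry holds. Next is the descent and the first push.

```bash
python3 - <<'E'
from plan import *
p,R=pose(); y=yaw(R); C=[577.1,37.2]
e=rows(line(p,y,[547.3,-77.2,190],-14.6,2)+line([547.3,-77.2,190],-14.6,[547.3,-77.2,78],-14.6,5)+[([547.3,-77.2,78],-14.6)],0)
e=rows(arc(C,118,-104.6,-42,78,16,90),0,e)
E
```

```text
[0, -0.14, -1.34, 2.02, -1.4, 0, 1.5, 0, -0.18, -1.39, 1.99, 0, 0, 1.5, 0, 0, 0, 2.24, 0, 0, 0, 0, 0, 0, 2.24, 0, 0, 0, 0, 0, 0, 2.24, 0, 0, 0, 0, 0, 0, 2.24, 0, 0, 0, 0, 0, 0, 2.24, 0, 0, 0, 0, 0, 0, 0, 0, 0, 0]
[0, 0.81, -0.05, 0, 0, 0, -3.9, 0, 0.8, -0.02, 0, 0, 0, -3.9, 0, 0.81, -0.03, 0, 0, 0, -3.9, 0, 0.8, -0.03, 0, 0, 0, -3.9, 0, 0.81, -0.03, 0, 0, 0, -4, 0, 0.8, -0.03, 0, 0, 0, -3.9, 0, 0.81, -0.02, 0, 0, 0, -3.9, 0, 0.8, -0.03, 0, 0, 0, -3.9]
[0, 0.81, -0.03, 0, 0, 0, -3.9, 0, 0.8, -0.02, 0, 0, 0, -3.9, 0, 0.81, -0.03, 0, 0, 0, -3.9, 0, 0.8, -0.03, 0, 0, 0, -3.9, 0, 0.81, -0.03, 0, 0, 0, -4, 0, 0.8, -0.03, 0, 0, 0, -3.9, 0, 0.81, -0.02, 0, 0, 0, -3.9, 0, 0.8, -0.03, 0, 0, 0, -3.9]
```

{"api": "arm_command", "payload": {
  "moves": [0, -0.14, -1.34, 2.0, 0, 0, 1.5, 0, -0.18, -1.4, 2.0, 0, 0, 1.5, 0, 0, 0, 2.24, 0, 0, 0, 0, 0, 0, 2.24, 0, 0, 0, 0, 0, 0, 2.24, 0, 0, 0, 0, 0, 0, 2.24, 0, 0, 0, 0, 0, 0, 2.24, 0, 0, 0, 0, 0, 0, 0, 0, 0, 0]
}}

```text
t: 2.15
tcp_pos: [534.7, -102.7, 75.2]
eef_rot: [-0.023, 0.994, -0.107, -0.002]
ft_force: [-0.2, 0.4, -0.5]
width: 0.0
grip_force: 0.0
```

```bash
python3 - <<'E'
from plan import *
p,R=pose(); print(p,yaw(R),R.as_matrix()[:,2])
C=[577.1,37.2]
e=rows([([547.3,-77.2,78],-14.6)]+arc(C,118,-104.6,-42,78,16,90),0)
E
```

```text
[ 534.72484077 -102.6928913    75.15230751] -12.231733227122103 [ 6.58864566e-04  4.63524977e-02 -9.98924928e-01]
[0, 0.69, -2.77, -0.17, -2.6, 0.6, 2.4, 0, 0.8, -0.05, 0, 0, 0, -4, 0, 0.81, -0.02, 0.01, 0, 0, -3.9, 0, 0.8, -0.03, 0, 0, 0, -3.9, 0, 0.81, -0.03, 0, 0, 0, -3.9, 0, 0.8, -0.03, 0, 0, 0, -3.9, 0, 0.81, -0.02, 0, 0, 0, -3.9, 0, 0.8, -0.03, 0, 0, 0, -3.9]
[0, 0.81, -0.03, 0, 0, 0, -3.9, 0, 0.8, -0.03, 0, 0, 0, -4, 0, 0.81, -0.03, 0, 0, 0, -3.9, 0, 0.8, -0.02, 0, 0, 0, -3.9, 0, 0.81, -0.03, 0, 0, 0, -3.9, 0, 0.8, -0.03, 0, 0, 0, -3.9, 0, 0.81, -0.02, 0, 0, 0, -3.9, 0, 0.8, -0.03, 0, 0, 0, -3.9]
[0, 0.81, -0.03, 0, 0, 0, -3.9]
```

```bash
python3 - <<'E'
from plan import *
s=manip.get_state(); print(s['joint_positions'].round(3),s['joint_vel'].round(3),s['joint_torque'].round(2),s['tcp_pos'],s['ft_torque'])
E
```

```text
[-0.214  0.215 -0.28   1.085  0.045  3.141] [ 0.002 -0.028  0.076  0.084  0.002  0.   ] [  0.07 -49.46  35.63  -1.42   0.16  -0.  ] [ 534.72484077 -102.6928913    75.15230751] [-0.0422551   0.05310608 -0.05815477]
```

{"api": "arm_command", "payload": {
  "moves": [0, 0, -1.0, 0, 0, 0, 0, 0, 0, -1.0, 0, 0, 0, 0, 0, 0, 0, 0, 0, 0, 0]
}}

```text
t: 2.4
tcp_pos: [541.5, -92.5, 82.7]
eef_rot: [-0.027, 0.995, -0.098, 0.003]
ft_force: [-0.2, 0.2, 0.5]
width: -0.2
grip_force: 0.0
```

```bash
python3 - <<'E'
from plan import *
s=manip.get_state(); print(s['joint_positions'].round(3),s['joint_vel'].round(3),s['joint_torque'].round(2),s['tcp_pos'],s['ft_torque'],s['ft_force']); print(pose()[1].as_matrix()[:,2], yaw(pose()[1]))
E
```

```text
[-0.198  0.211 -0.268  1.091  0.054  3.141] [-0.004 -0.003 -0.001 -0.006 -0.015 -0.001] [ 3.000e-02 -4.669e+01  3.302e+01  8.000e-02  2.300e-01  0.000e+00] [541.49770887 -92.48550403  82.73542614] [-0.02441884 -0.03336866  0.05039371] [-0.19288824  0.21173442  0.47999705]
[ 0.01192637  0.05248161 -0.99855067] -11.295813801583453
```

Joint 6 is at its limit. I'll switch to pushing with tool y tangential, which turns the tool to a yaw of about 77°.

```bash
python3 - <<'E'
from plan import *
p,R=pose(); y=yaw(R); C=[577.1,37.2]
q=[551,-75.8,125]
e=rows(line(p,y,q,77,14)+line(q,77,[551,-75.8,78],77,2),0)
e=rows(arc(C,116,-103,-43.5,78,16,180),0,e)
E
```

```text
[0, 0.04, -0.15, -0.29, -3.1, -0.3, -6.3, 0, 0.06, -0.12, -0.31, 0, 0.1, -6.3, 0, 0.07, -0.12, -0.3, 0, 0, -6.3, 0, 0.08, -0.11, -0.3, 0, 0, -6.3, 0, 0.1, -0.1, -0.3, 0, 0, -6.3, 0, 0.1, -0.08, -0.3, 0, 0, -6.3, 0, 0.12, -0.08, -0.31, 0, 0, -6.3, 0, 0.12, -0.06, -0.3, 0, 0, -6.3]
[0, 0.13, -0.05, -0.3, 0, 0, -6.4, 0, 0.13, -0.04, -0.3, 0, 0, -6.3, 0, 0.14, -0.02, -0.3, 0.1, 0, -6.3, 0, 0.13, 0, -0.3, 0, 0, -6.3, 0, 0.14, 0.01, -0.31, 0, 0, -6.3, 0, 0.14, 0.02, -0.3, 0, 0, -6.3, 0, -0.01, 0, 2.35, 0, 0, 0, 0, 0, 0, 2.35, 0, 0, 0]
[0, 0.02, 0.76, 0, 0, 0, -3.7, 0, 0.03, 0.75, 0, 0, 0, -3.7, 0, 0.02, 0.75, 0, 0, 0, -3.7, 0, 0.03, 0.75, 0, 0, 0, -3.8, 0, 0.02, 0.76, 0, 0, 0, -3.7, 0, 0.03, 0.75, 0, 0, 0, -3.7, 0, 0.02, 0.75, 0, 0, 0, -3.7, 0, 0.03, 0.75, 0, 0, 0, -3.7]
[0, 0.02, 0.76, 0, 0, 0, -3.8, 0, 0.03, 0.75, 0, 0, 0, -3.7, 0, 0.02, 0.75, 0, 0, 0, -3.7, 0, 0.02, 0.75, 0, 0, 0, -3.7, 0, 0.03, 0.76, 0, 0, -0.1, -3.7, 0, 0.02, 0.75, 0, 0, 0, -3.8, 0, 0.03, 0.75, 0, 0, 0, -3.7, 0, 0.02, 0.75, 0, 0, 0, -3.7]
```

{"api": "arm_command", "payload": {
  "moves": [0, 0.04, -0.15, -0.3, 0, 0, -6.3, 0, 0.06, -0.12, -0.3, 0, 0, -6.3, 0, 0.07, -0.12, -0.3, 0, 0, -6.3, 0, 0.08, -0.11, -0.3, 0, 0, -6.3, 0, 0.1, -0.1, -0.3, 0, 0, -6.3, 0, 0.1, -0.08, -0.3, 0, 0, -6.3, 0, 0.12, -0.08, -0.3, 0, 0, -6.3, 0, 0.12, -0.06, -0.3, 0, 0, -6.3]
}}

```text
t: 3.07
tcp_pos: [546.5, -84.5, 107.3]
eef_rot: [-0.022, 0.941, 0.337, 0.014]
ft_force: [0.0, -0.1, 0.4]
width: 0.2
grip_force: 0.0
```

{"api": "arm_command", "payload": {
  "moves": [0, 0.13, -0.05, -0.3, 0, 0, -6.4, 0, 0.13, -0.04, -0.3, 0, 0, -6.3, 0, 0.14, -0.02, -0.3, 0, 0, -6.3, 0, 0.13, 0, -0.3, 0, 0, -6.3, 0, 0.14, 0, -0.3, 0, 0, -6.3, 0, 0.14, 0, -0.3, 0, 0, -6.3, 0, 0, 0, 0, 0, 0, 0]
}}

```text
t: 3.65
tcp_pos: [550.4, -78.1, 126.0]
eef_rot: [-0.016, 0.782, 0.623, 0.021]
ft_force: [0.4, -0.2, 1.0]
width: 0.1
grip_force: 0.0
```

```bash
python3 - <<'E'
from plan import *
p,R=pose(); y=yaw(R); C=[577.1,37.2]; print(p,y,R.as_matrix()[:,2].round(3))
q=[551,-75.8,125]
e=rows(line(p,y,q,77,2)+line(q,77,[551,-75.8,78],77,2),0)
e=rows(arc(C,116,-103,-43.5,78,16,180),0,e)
E
```

```text
[550.40171983 -78.1019952  126.0388162 ] 77.1355097263488 [ 0.013  0.052 -0.999]
[0, 0.12, 0, 0.06, 0, -3.1, 0.1, 0, 0.11, 0.01, 0.05, 0, 0, 0, 0, 0.01, -0.01, 2.35, 0, 0, 0, 0, 0, 0, 2.35, 0, 0, 0]
[0, 0.02, 0.76, 0, 0, 0, -3.7, 0, 0.02, 0.75, 0, 0, 0, -3.7, 0, 0.03, 0.75, 0, 0, 0, -3.7, 0, 0.02, 0.75, 0, 0, 0, -3.7, 0, 0.03, 0.76, 0, 0, 0.1, -3.8, 0, 0.02, 0.75, 0, 0, 0, -3.7, 0, 0.03, 0.75, 0, 0, 0, -3.7, 0, 0.02, 0.75, 0, 0, 0, -3.7]
[0, 0.03, 0.76, 0.01, 0, 0, -3.7, 0, 0.02, 0.75, 0, 0, 0, -3.8, 0, 0.02, 0.75, 0, 0, 0, -3.7, 0, 0.03, 0.75, 0, 0.1, 0, -3.7, 0, 0.02, 0.75, 0, 0, 0, -3.7, 0, 0.03, 0.76, 0, 0, 0, -3.7, 0, 0.02, 0.75, 0, 0, 0, -3.7, 0, 0.03, 0.75, -0.01, 0, 0, -3.8]
```

{"api": "arm_command", "payload": {
  "moves": [0, 0.12, 0, 0.06, 0, -3.1, 0.1, 0, 0.11, 0, 0.05, 0, 0, 0, 0, 0, 0, 2.35, 0, 0, 0, 0, 0, 0, 2.35, 0, 0, 0, 0, 0, 0, 0, 0, 0, 0]
}}

```text
t: 4.07
tcp_pos: [547.3, -75.4, 72.2]
eef_rot: [-0.003, 0.784, 0.621, -0.003]
ft_force: [-1.6, 0.4, -0.1]
width: 0.0
grip_force: 0.0
```

{"api": "arm_command", "payload": {
  "moves": [0, 0.02, 0.76, 0, 0, 0, -3.7, 0, 0.02, 0.75, 0, 0, 0, -3.7, 0, 0.03, 0.75, 0, 0, 0, -3.7, 0, 0.02, 0.75, 0, 0, 0, -3.7, 0, 0.03, 0.76, 0, 0, 0, -3.8, 0, 0.02, 0.75, 0, 0, 0, -3.7, 0, 0.03, 0.75, 0, 0, 0, -3.7, 0, 0.02, 0.75, 0, 0, 0, -3.7]
}}

```text
t: 4.73
tcp_pos: [608.3, -75.4, 76.3]
eef_rot: [-0.002, 0.598, 0.802, -0.002]
ft_force: [-2.7, -3.3, -1.4]
width: -0.2
grip_force: 1.9
```

```bash
python3 - <<'E'
from plan import *
p,R=pose(); y=yaw(R); C=np.array([577.1,37.2]); print(p,y,R.as_matrix()[:,2].round(3))
v=p[:2]-C; a=np.degrees(np.arctan2(v[1],v[0])); print(np.hypot(*v),a,manip.get_state()['ft_force'])
e=rows(arc(C,116,a,-42.5,78,9,180),0)
d=grab('top'); cv2.imwrite('pics/t2.png',cv2.resize(d['image'][140:275,225:475],None,fx=2,fy=2))
E
```

```text
[608.29538349 -75.42484218  76.25856011] 106.58790640434715 [-0.005 -0.002 -1.   ]
116.865337146988 -74.51807063466627 [-2.69367041 -3.26511792 -1.37469373]
[0, 0.09, 0.72, -0.18, -0.3, 0, -2.5, 0, 0.03, 0.72, 0, 0, 0, -3.5, 0, 0.02, 0.72, 0, 0, 0, -3.6, 0, 0.02, 0.72, 0, 0, 0, -3.5, 0, 0.02, 0.72, 0, 0, 0, -3.6, 0, 0.03, 0.72, 0, 0, 0, -3.5, 0, 0.02, 0.72, 0, 0, 0, -3.6, 0, 0.02, 0.72, 0, 0, 0, -3.6]
[0, 0.02, 0.72, 0, 0, 0, -3.5]
```

View pics/t2.png

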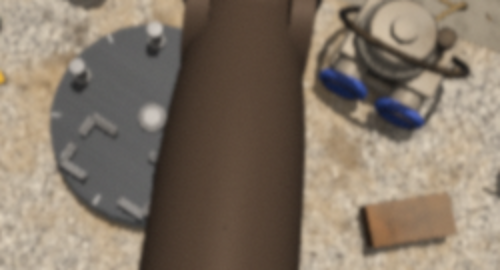

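The table has turned about 25°: posts are now at (155,38) and (79,70) in the 2x crop, and contact force is about 4 N. I'll carry on pushing.

{"api": "arm_command", "payload": {
  "moves": [0, 0.09, 0.72, -0.18, 0, 0, -2.5, 0, 0.03, 0.72, 0, 0, 0, -3.5, 0, 0.02, 0.72, 0, 0, 0, -3.6, 0, 0.02, 0.72, 0, 0, 0, -3.5, 0, 0.02, 0.72, 0, 0, 0, -3.6, 0, 0.03, 0.72, 0, 0, 0, -3.5, 0, 0.02, 0.72, 0, 0, 0, -3.6, 0, 0.02, 0.72, 0, 0, 0, -3.6]
}}

```text
t: 5.45
tcp_pos: [659.1, -45.0, 78.5]
eef_rot: [-0.001, 0.391, 0.92, -0.0]
ft_force: [-0.8, -0.9, 0.1]
width: 0.2
grip_force: 0.0
```

{"api": "arm_command", "payload": {
  "moves": [0, 0, 0, 0, 0, 0, 0, 0, 0, 0, 0, 0, 0, 0, 0, 0, -0.5, -0.5, 0, 0, 0, 0, 0, -0.5, -1, 0, 0, 0, 0, 0, 0, -3, 0, 0, 0, 0, 0, 0, -3.5, 0, 0, 0, 0, 0, 0, -3.5, 0, 0, 0]
}}

```text
t: 6.03
tcp_pos: [650.2, -52.8, 194.3]
eef_rot: [-0.002, 0.392, 0.92, -0.001]
ft_force: [0.5, 0.9, 0.0]
width: 0.0
grip_force: 0.0
```

```bash
python3 - <<'E'
from plan import *
p,R=pose(); print(p,yaw(R),R.as_matrix()[:,2].round(3),manip.get_state()['ft_force'],manip.get_state()['joint_positions'].round(2))
q=[440,-322,170]; y1=10.4
# approach pine: tool y across width => tool x along block y (100.4)
e=rows(line(p,yaw(R),[440,-305,190],100.4,13),8.54)
E
```

```text
[650.20463683 -52.84677506 194.31449721] 133.83073412251804 [-0.004 -0.    -1.   ] [0.53329653 0.87380785 0.0300011 ] [-0.08  0.38  0.2   1.4  -0.    0.72]
[8.54, -0.28, -2.51, 0.04, -0.2, -0.1, 2.6, 8.54, -0.39, -2.49, 0.03, 0, 0, 2.5, 8.54, -0.5, -2.48, 0.03, 0, 0, 2.6, 8.54, -0.62, -2.45, 0.03, 0, 0, 2.6, 8.54, -0.72, -2.42, 0.04, 0, 0, 2.6, 8.54, -0.83, -2.38, 0.03, 0, 0, 2.5, 8.54, -0.94, -2.35, 0.03, 0, -0.1, 2.6, 8.54, -1.04, -2.3, 0.03, 0, 0, 2.6]
[8.54, -1.15, -2.25, 0.04, 0, 0, 2.5, 8.54, -1.24, -2.2, 0.03, 0, 0, 2.6, 8.54, -1.34, -2.14, 0.03, 0, 0, 2.6, 8.54, -1.43, -2.08, 0.04, 0, 0, 2.6, 8.54, -1.53, -2.01, 0.03, 0, 0, 2.5]
```

{"api": "arm_command", "payload": {
  "moves": [8.54, -0.28, -2.51, 0, 0, 0, 2.6, 8.54, -0.39, -2.49, 0, 0, 0, 2.5, 8.54, -0.5, -2.48, 0, 0, 0, 2.6, 8.54, -0.62, -2.45, 0, 0, 0, 2.6, 8.54, -0.72, -2.42, 0, 0, 0, 2.6, 8.54, -0.83, -2.38, 0, 0, 0, 2.5, 8.54, -0.94, -2.35, 0, 0, 0, 2.6, 8.54, -1.04, -2.3, 0, 0, 0, 2.6]
}}

```text
t: 6.7
tcp_pos: [520.9, -208.8, 194.1]
eef_rot: [-0.001, 0.551, 0.834, -0.001]
ft_force: [0.6, -0.5, 0.4]
width: 85.7
grip_force: 0.0
```

{"api": "arm_command", "payload": {
  "moves": [8.54, -1.15, -2.25, 0, 0, 0, 2.5, 8.54, -1.24, -2.2, 0, 0, 0, 2.6, 8.54, -1.34, -2.14, 0, 0, 0, 2.6, 8.54, -1.43, -2.08, 0, 0, 0, 2.6, 8.54, -1.53, -2.0, 0, 0, 0, 2.5, 8.54, 0, 0, 0, 0, 0, 0]
}}

```text
t: 7.2
tcp_pos: [438.9, -307.4, 194.4]
eef_rot: [-0.0, 0.642, 0.767, -0.002]
ft_force: [0.5, -0.8, 1.3]
width: 84.9
grip_force: 0.0
```

```bash
python3 - <<'E'
from plan import *
import pickle
t=grab('top'); pickle.dump(t,open('top1.pkl','wb'))
d=grab('wrist'); pickle.dump(d,open('w2.pkl','wb'))
p,R=pose(); print(p,yaw(R),R.as_matrix()[:,2].round(3))
print('cam',(-np.array(d['R']).T@np.array(d['t']).ravel()).round())
a=cv2.resize(t['image'][140:275,225:475],(600,324),interpolation=cv2.INTER_CUBIC); b=cv2.resize(d['image'],(440,275))
c=np.zeros((600,600,3),np.uint8); c[:324]=a; c[325:,:440]=b; cv2.imwrite('pics/c3.png',c)
E
```

```text
[ 440.96081988 -305.42528063  194.09946911] 100.38549625976754 [-0.002 -0.001 -1.   ]
cam [ 425. -227.  337.]
```

View pics/c3.png

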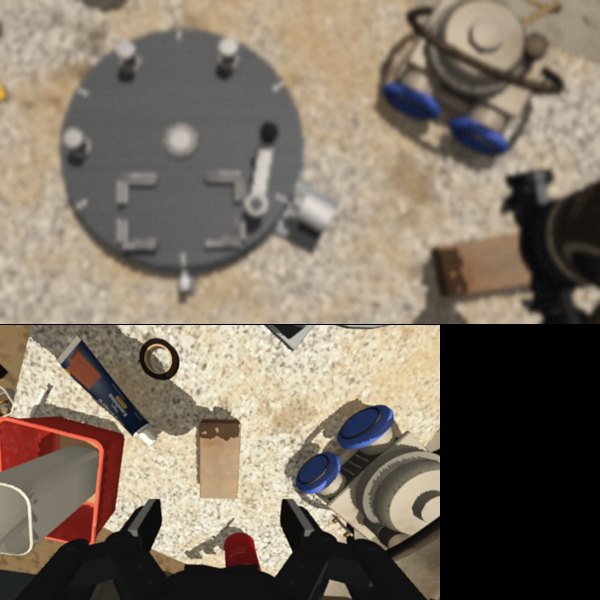

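The nest has clicked round to the pointer; the composite shows the corner angles square to it. The pine block sits between the open fingers, with its top face at about x 200–240, y 438–498 in the composite. Next I'll measure the block from the wrist and the nest from the top.

```bash
python3 - <<'E'
from plan import *
import pickle
d=pickle.load(open('w2.pkl','rb')); im=d['image']; hsv=cv2.cvtColor(im,cv2.COLOR_BGR2HSV)
s=((hsv[...,0]<16)&(hsv[...,1]>70)).astype(np.uint8)*255; k=np.zeros_like(s); k[130:258,270:370]=1; s*=k
s=cv2.morphologyEx(cv2.morphologyEx(s,cv2.MORPH_CLOSE,np.ones((5,5))),cv2.MORPH_OPEN,np.ones((5,5)))
c=max(cv2.findContours(s,0,1)[0],key=cv2.contourArea)[:,0]; print(cv2.boundingRect(c))
y0,y1=c[:,1].min(),c[:,1].max()
L=[];Rr=[]
for y in range(y0+40,y1-6):
    xs=np.where(s[y])[0]; L.append(ray(d,xs.min()-.5,y,45)[:2]); Rr.append(ray(d,xs.max()+.5,y,45)[:2])
L=np.array(L);Rr=np.array(Rr)
for A in(L,Rr):
    f=np.polyfit(A[:,1],A[:,0],1); print('x at y=-322',np.polyval(f,-322),'yaw',-np.degrees(np.arctan(f[0])),'rms',np.std(A[:,0]-np.polyval(f,A[:,1])))
m=(c[:,1]>y1-2); print('far end y',ray(d,c[m,0].mean(),y1+.5,45))
col=hsv[y0-3:y0+45,320,2]; print(y0,col.tolist())
# top: nest centre after click from posts/pivot
t=pickle.load(open('top1.pkl','rb'))
f=lambda u,v,z: ray(t,225+u/2.4-.3,140+v/2.4-.3,z)[:2].round(1)
print('posts',f(227,46,106),f(126,50,106),f(72,138,106),'piv',f(255,204,107.5),'knob',f(269,130,135.5))
print('nest corners z71',[f(*q,71) for q in((123,178),(242,176),(121,250),(246,245))], 'pointer',f(184,284,52))
E
```

```text
(290, 137, 60, 67)
x at y=-322 409.34031901431575 yaw 11.438545534729343 rms 0.29706432493025386
x at y=-322 451.776456919067 yaw -24.74136329808403 rms 5.745601801655216
far end y [ 441.71158188 -329.85838821   45.        ]
137 [125, 123, 115, 89, 67, 61, 61, 62, 71, 84, 89, 93, 94, 95, 95, 96, 94, 94, 93, 94, 95, 94, 95, 95, 94, 93, 92, 91, 95, 107, 145, 175, 178, 173, 170, 169, 167, 165, 166, 169, 170, 172, 174, 175, 177, 179, 180, 180]
posts [683.5 -17.2] [678.3  98.2] [575.4 155.9] piv [501.6 -49.3] knob [579.1 -64.1]
nest corners z71 [array([535.8, 102. ]), array([538.7, -34.9]), array([453.2, 101.9]), array([459.4, -39.8])] pointer [416.1  31.1]
```

```bash
python3 - <<'E'
from plan import *
import pickle
d=pickle.load(open('w2.pkl','rb')); im=d['image']; lab=cv2.cvtColor(im,cv2.COLOR_BGR2LAB).astype(int)
for y in (175,200,230): print(y,[(x,lab[y,x,1]-128,lab[y,x,2]-128,lab[y,x,0]) for x in range(278,364,6)])
s=((lab[...,1]-128>=7)).astype(np.uint8)*255; k=np.zeros_like(s); k[164:262,280:362]=1; s*=k
s=cv2.morphologyEx(cv2.morphologyEx(s,cv2.MORPH_CLOSE,np.ones((5,5))),cv2.MORPH_OPEN,np.ones((5,5)))
c=max(cv2.findContours(s,0,1)[0],key=cv2.contourArea)[:,0]; print(cv2.boundingRect(c))
y1=c[:,1].max(); E=[[],[]]
for y in range(170,y1-6):
    xs=np.where(s[y])[0]; E[0].append(ray(d,xs.min()-.5,y,45)[:2]); E[1].append(ray(d,xs.max()+.5,y,45)[:2])
for A in map(np.array,E):
    f=np.polyfit(A[:,1],A[:,0],1); print('x at y=-322',np.polyval(f,-322),'yaw',-np.degrees(np.arctan(f[0])),'rms',np.std(A[:,0]-np.polyval(f,A[:,1])))
print('ends',ray(d,320,163.5,45),ray(d,c[c[:,1]>y1-2,0].mean(),y1+.5,45))
E
```

```text
175 [(278, np.int64(0), np.int64(17), np.int64(220)), (284, np.int64(1), np.int64(18), np.int64(204)), (290, np.int64(7), np.int64(20), np.int64(123)), (296, np.int64(8), np.int64(25), np.int64(159)), (302, np.int64(9), np.int64(25), np.int64(155)), (308, np.int64(9), np.int64(25), np.int64(153)), (314, np.int64(9), np.int64(25), np.int64(158)), (320, np.int64(8), np.int64(22), np.int64(154)), (326, np.int64(7), np.int64(24), np.int64(163)), (332, np.int64(7), np.int64(23), np.int64(165)), (338, np.int64(6), np.int64(23), np.int64(167)), (344, np.int64(6), np.int64(22), np.int64(171)), (350, np.int64(0), np.int64(15), np.int64(216)), (356, np.int64(-1), np.int64(16), np.int64(226)), (362, np.int64(-2), np.int64(12), np.int64(235))]
200 [(278, np.int64(-2), np.int64(19), np.int64(230)), (284, np.int64(2), np.int64(18), np.int64(187)), (290, np.int64(5), np.int64(17), np.int64(117)), (296, np.int64(7), np.int64(25), np.int64(174)), (302, np.int64(6), np.int64(23), np.int64(170)), (308, np.int64(6), np.int64(21), np.int64(164)), (314, np.int64(6), np.int64(21), np.int64(165)), (320, np.
[... 686 characters left out ...]
4, np.int64(6), np.int64(22), np.int64(174)), (320, np.int64(5), np.int64(20), np.int64(170)), (326, np.int64(6), np.int64(22), np.int64(175)), (332, np.int64(6), np.int64(23), np.int64(181)), (338, np.int64(6), np.int64(24), np.int64(183)), (344, np.int64(7), np.int64(24), np.int64(180)), (350, np.int64(-2), np.int64(18), np.int64(228)), (356, np.int64(1), np.int64(18), np.int64(207)), (362, np.int64(2), np.int64(22), np.int64(209))]
(290, 164, 58, 87)
x at y=-322 409.4393050096881 yaw 13.93598563842572 rms 3.11930300090016
x at y=-322 453.8251290393936 yaw -13.759809694948132 rms 18.382526950290767
ends [ 434.42976961 -288.46697361   45.        ] [ 440.1234699  -385.38969877   45.        ]
```

```bash
python3 - <<'E'
from plan import *
import pickle
d=pickle.load(open('w2.pkl','rb'))
g=cv2.GaussianBlur(cv2.cvtColor(d['image'],cv2.COLOR_BGR2LAB).astype(float),(3,3),0)
E=[[],[]]
for y in range(172,244,2):
    r=g[y,:,0]+4*-g[y,:,1]; gr=np.diff(r)
    b=340+np.argmax(gr[340:358])+.5; a=284+np.argmax(gr[286:300])+2.5  # left: shadow->top brightening
    E[0].append(ray(d,a,y,45)[:2]);E[1].append(ray(d,b,y,45)[:2])
for A in map(np.array,E):
    f=np.polyfit(A[:,1],A[:,0],1); print('x at -325',np.polyval(f,-325).round(1),'yaw',-np.degrees(np.arctan(f[0])).round(2),np.std(A[:,0]-np.polyval(f,A[:,1])).round(2))
for x in (305,320,335): print(x,[round(v) for v in g[132:150,x,0]],[round(v) for v in g[240:258,x,0]])
for y in (137,141,145,248,250,252): print(y,ray(d,320,y,45)[:2].round(1))
E
```

```text
x at -325 410.6 yaw 6.97 1.42
x at -325 469.8 yaw 9.15 0.44
305 [128, 124, 114, 102, 83, 60, 46, 42, 43, 46, 54, 64, 69, 70, 71, 73, 74, 75] [174, 174, 174, 173, 172, 172, 172, 172, 173, 173, 175, 188, 211, 230, 235, 232, 225, 215]
320 [124, 125, 125, 121, 108, 84, 61, 51, 50, 53, 60, 70, 77, 80, 81, 81, 81, 82] [174, 174, 174, 175, 175, 175, 175, 175, 175, 175, 173, 176, 191, 209, 219, 222, 222, 222]
335 [130, 118, 118, 119, 112, 91, 65, 52, 51, 51, 56, 67, 77, 81, 82, 84, 84, 84] [182, 180, 178, 178, 178, 178, 178, 178, 178, 178, 178, 180, 189, 203, 215, 223, 229, 232]
137 [ 429.9 -262.9]
141 [ 430.5 -266.7]
145 [ 431.2 -270.5]
248 [ 450.9 -380.4]
250 [ 451.3 -382.8]
252 [ 451.7 -385.2]
```

```bash
python3 - <<'E'
from plan import *
p,R=pose(); y=yaw(R); q=[440,-326.5,165]
e=rows(line(p,y,q,99.7,2)+line(q,99.7,[440,-326.5,5],99.7,6),8.54)
E
```

```text
[8.54, -1.03, -0.23, 1.46, -0.1, 0, 0.3, 8.54, -1.03, -0.24, 1.45, 0, 0, 0.4, 8.54, 0.01, 0, 2.67, 0, 0, 0, 8.54, 0, 0, 2.66, 0, 0, 0, 8.54, 0, 0.01, 2.67, 0, 0, 0, 8.54, 0, 0, 2.67, 0, 0, 0, 8.54, 0, 0, 2.66, 0, 0, 0, 8.54, 0, 0, 2.67, 0, 0, 0]
```

{"api": "arm_command", "payload": {
  "moves": [8.54, -1.03, -0.23, 1.46, 0, 0, 0.3, 8.54, -1.03, -0.24, 1.45, 0, 0, 0.4, 8.54, 0, 0, 2.67, 0, 0, 0, 8.54, 0, 0, 2.66, 0, 0, 0, 8.54, 0, 0, 2.67, 0, 0, 0, 8.54, 0, 0, 2.67, 0, 0, 0, 8.54, 0, 0, 2.66, 0, 0, 0, 8.54, 0, 0, 2.67, 0, 0, 0]
}}

```text
t: 7.97
tcp_pos: [441.1, -325.1, 3.3]
eef_rot: [-0.001, 0.643, 0.766, -0.001]
ft_force: [0.9, -0.3, 0.5]
width: 85.4
grip_force: 0.0
```

{"api": "arm_command", "payload": {
  "moves": [8.54, 0, 0, 0, 0, 0, 0, 5.0, 0, 0, 0, 0, 0, 0, 5.0, 0, 0, 0, 0, 0, 0, 5.0, 0, 0, 0, 0, 0, 0, 5.0, 0, 0, 0, 0, 0, 0],
  "force": 40
}}

```text
t: 8.38
tcp_pos: [441.9, -326.6, 6.0]
eef_rot: [0.001, 0.644, 0.765, -0.001]
ft_force: [0.5, -0.3, 4.5]
width: 59.5
grip_force: 45.0
```

{"api": "arm_command", "payload": {
  "moves": [5.0, 0, 0, -3.0, 0, 0, 0, 5.0, 0, 0, -4.0, 0, 0, 0, 5.0, 0, 0, -4.0, 0, 0, 0, 5.0, 0, 0, -4.0, 0, 0, 0, 5.0, 0, 0, -1.0, 0, 0, 0]
}}

```text
t: 8.8
tcp_pos: [443.2, -327.4, 171.8]
eef_rot: [0.004, 0.644, 0.765, -0.001]
ft_force: [0.6, -0.9, -0.7]
width: 59.1
grip_force: 45.0
```

```bash
python3 - <<'E'
from plan import *
import pickle
p,R=pose(); y=yaw(R); print(p,y,R.as_matrix()[:,2].round(3))
# nest from both post readings
P=[((582.5,-79.5),-60),((683.1,-16.5),0),((675.5,99.1),60),((683.5,-17.2),0),((678.3,98.2),60),((575.4,155.9),120)]
z=np.array([complex(*a) for a,_ in P]); w=np.array([118*np.exp(1j*np.radians(b)) for _,b in P])
rot=((z-z.mean())*np.conj(w-w.mean())).sum(); rot/=abs(rot); C=z.mean()-rot*w.mean(); print(C,np.degrees(np.angle(rot)),abs(z-C-rot*w).round(1))
b=np.degrees(np.angle(rot))+30; n=C-80*np.exp(1j*np.radians(b)); print('base yaw',b,'nest',n)
y1=b+90
e=rows(line(p,y,[470,-150,165],(y+y1)/2,5)+line([470,-150,165],(y+y1)/2,[n.real,n.imag,165],y1,6),5)
E
```

```text
[ 443.17594429 -327.42646933  171.80533112] 99.84655065711694 [ 0.006 -0.007 -1.   ]
(578.2989641981475+37.58090661670498j) -27.965090068267212 [0.8 1.4 3.  1.1 2.  1.3]
base yaw 2.0349099317327877 nest (498.3494139992214+34.74023363492826j)
[5, 3.41, 1.13, 0.12, 0.3, 0.4, 0.8, 5, 3.42, 1.09, 0.13, 0, 0, 0.8, 5, 3.43, 1.04, 0.13, 0, 0, 0.7, 5, 3.45, 1, 0.14, 0, 0, 0.8, 5, 3.46, 0.95, 0.13, 0, 0, 0.8, 5, 3.01, 0.79, 0, 0, 0, 0.7, 5, 3.03, 0.75, 0, 0, 0, 0.6, 5, 3.03, 0.72, 0, 0, 0, 0.7]
[5, 3.04, 0.69, -0.01, 0, 0, 0.6, 5, 3.04, 0.65, 0, 0, 0, 0.7, 5, 3.06, 0.61, 0, 0, 0, 0.6]
```

{"api": "arm_command", "payload": {
  "moves": [5, 3.41, 1.13, 0, 0, 0.4, 0.8, 5, 3.42, 1.09, 0, 0, 0, 0.8, 5, 3.43, 1.04, 0, 0, 0, 0.7, 5, 3.45, 1, 0, 0, 0, 0.8, 5, 3.46, 0.95, 0, 0, 0, 0.8, 5, 3.0, 0.79, 0, 0, 0, 0.7, 5, 3.0, 0.75, 0, 0, 0, 0.6]
}}

```text
t: 9.38
tcp_pos: [477.2, -85.5, 165.5]
eef_rot: [-0.003, 0.678, 0.735, 0.001]
ft_force: [1.7, 0.5, -3.0]
width: 59.4
grip_force: 44.8
```

{"api": "arm_command", "payload": {
  "moves": [5, 0, 0, 0, 0, 0, 0, 5, 0, 0, 0, 0, 0, 0]
}}

```text
t: 9.55
tcp_pos: [477.4, -85.8, 165.4]
eef_rot: [-0.003, 0.677, 0.736, 0.001]
ft_force: [-0.6, -0.5, -2.8]
width: 59.4
grip_force: 44.8
```

```bash
python3 - <<'E'
from plan import *
import pickle
p,R=pose(); print(p,yaw(R),R.as_matrix()[:,2].round(3),manip.get_state()['width'])
d=grab('wrist','w3'); pickle.dump(d,open('w3.pkl','wb'))
C=578.3+37.6j; r=np.exp(1j*np.radians(182))
for n,(w,z) in dict(hub=(C,50),nest=(C+80*r,50),piv=(C+r*(80+86j),107.5),post2=(C+118*r*-1j,106),i1=(C+r*(80-32.5+62.5j),50),i2=(C+r*(80+32.5+62.5j),50)).items(): print(n,proj(d,[w.real,w.imag,z]).round(1))
E
```

```text
[477.3593942  -85.77424429 165.3511922 ] 94.84302939388535 [-0.004  0.006 -1.   ] 59.410309939893985
hub [464.  53.]
nest [362.5  47.6]
piv [362.  171.5]
post2 [ 562.4 -229. ]
i1 [394.1 130.9]
i2 [317.5 127.1]
```

View pics/w3.png

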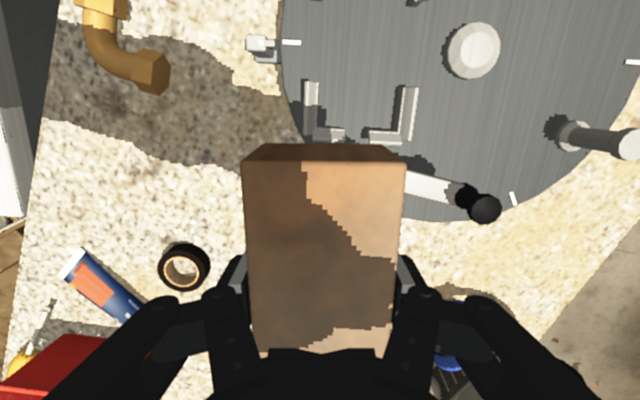

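The held block hides half of the nest. The visible parts are the nest angles at (310,105) and (408,115), the hub at (473,50), and the knob at (484,208). I'll raise the tool for a clear view.

```bash
python3 - <<'E'
from plan import *
import pickle
d=pickle.load(open('w3.pkl','rb'))
def sh(dp,X): return proj(d,np.array(X,float)-dp)
for dp in ([0,0,100],[0,-40,100],[0,-60,130],[0,-80,100],[20,-60,160]): print(dp,sh(np.array(dp),[498,102,60]).round(),sh(np.array(dp),[498,-28,60]).round(),sh(np.array(dp),[578,37,50]).round())
E
```

```text
[0, 0, 100] [359. -11.] [345. 122.] [423.  67.]
[0, -40, 100] [364. -60.] [349.  84.] [430.  27.]
[0, -60, 130] [363. -68.] [349.  67.] [424.  13.]
[0, -80, 100] [ 370. -112.] [353.  44.] [437. -17.]
[20, -60, 160] [342. -56.] [331.  68.] [400.  18.]
```

{"api": "arm_command", "payload": {
  "moves": [5, 0, 0, -3.5, 0, 0, -0.7, 5, 0, 0.5, -3.5, 0, 0, -0.7, 5, 0, 0.5, -3.5, 0, 0, -0.7, 5, 0, 0.5, -3.5, 0, 0, -0.7, 5, 0, 0, -2.0, 0, 0, 0, 5, 0, 0, 0, 0, 0, 0, 5, 0, 0, 0, 0, 0, 0]
}}

```text
t: 10.18
tcp_pos: [493.3, -88.0, 325.7]
eef_rot: [-0.003, 0.66, 0.751, 0.002]
ft_force: [0.6, -0.7, -3.0]
width: 59.6
grip_force: 45.4
```

```bash
python3 - <<'E'
from plan import *
import pickle
p,R=pose(); print(p,yaw(R),R.as_matrix()[:,2].round(3),manip.get_state()['width'],manip.get_state()['joint_vel'].round(2))
d=grab('wrist'); pickle.dump((d,p,R),open('w4.pkl','wb'))
cv2.imwrite('pics/w4.png',cv2.resize(d['image'][0:180,220:480],(780,540),interpolation=cv2.INTER_CUBIC))
C=578.3+37.6j; r=np.exp(1j*np.radians(182))
for n,(w,z) in dict(hub=(C,50),nest=(C+80*r,50),piv=(C+r*(80+86j),107.5),i1=(C+r*(80-32.5+62.5j),71),i2=(C+r*(80+32.5+62.5j),71),i3=(C+r*(80+32.5-62.5j),71),i4=(C+r*(80-32.5-62.5j),71)).items(): print(n,((proj(d,[w.real,w.imag,z])-[220,0])*3).round(0))
E
```

```text
[493.3307932  -87.95910608 325.66433153] 97.3404899273237 [-0.002  0.006 -1.   ] 59.567770980634435 [ 0.01  0.01 -0.07 -0.02  0.    0.  ]
hub [538. 216.]
nest [354. 198.]
piv [338. 416.]
i1 [416. 357.]
i2 [265. 343.]
i3 [291.   9.]
i4 [458.  26.]
```

View pics/w4.png

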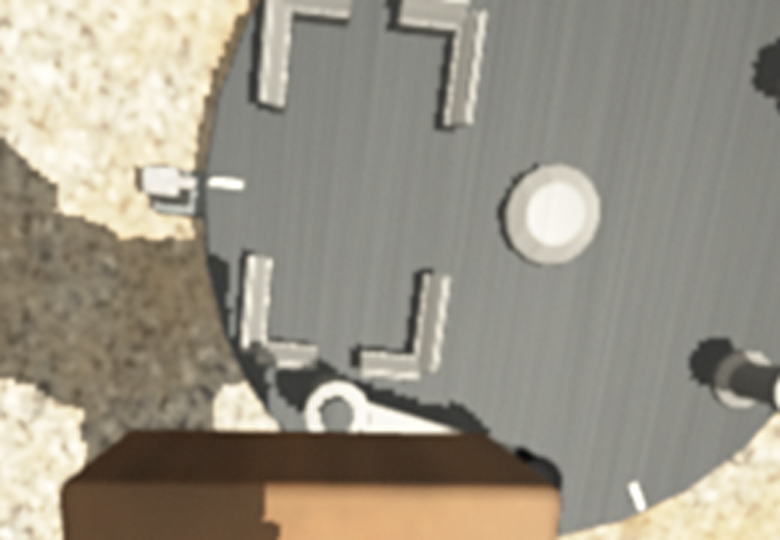

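The four inner corners of the pocket, at (290,17), (455,30), (413,350) and (266,343) in the crop, match their projections to about 1 mm. That puts the nest at roughly (497.8, 34.3). Next I'll check where the block sits in the hand and plan the placing.

```bash
python3 - <<'E'
from plan import *
import pickle
d,p,R=pickle.load(open('w4.pkl','rb'))
g=cv2.cvtColor(d['image'],cv2.COLOR_BGR2GRAY).astype(int)
rows_=[]
for x in (330,350,370,390): 
    c=g[150:175,x]; i=np.argmax(np.diff(c)); rows_.append((x,150+i+.5))
print(rows_)
for x,y in rows_: print((R.inv().apply(ray(d,x,y,p[2]+39)-p)).round(1))
print('corners',[R.inv().apply(ray(d,220+u/3,v/3,p[2]+39)-p).round(1) for u,v in((62,487),(560,487))])
q=[497.8,34.3,250]
p,R=pose(); y=yaw(R)
print('TCP if centred on it:')
e=rows(line(p,y,q,92,5)+line(q,92,[497.8,34.3,130],92,4),5)
E
```

```text
[(330, np.float64(161.5)), (350, np.float64(161.5)), (370, np.float64(161.5)), (390, np.float64(161.5))]
[ 58.9   2.  -38.6]
[ 58.8   9.  -38.6]
[ 58.8  16.1 -38.7]
[ 58.8  23.2 -38.7]
corners [array([ 58.6, -29.6, -38.6]), array([ 58.5,  29.1, -38.7])]
TCP if centred on it:
[5, 2.4, 0.42, 1.5, -0.2, -0.4, 1.1, 5, 2.41, 0.36, 1.49, 0, 0, 1, 5, 2.42, 0.33, 1.48, 0, 0, 1.1, 5, 2.43, 0.28, 1.48, 0, 0, 1.1, 5, 2.43, 0.23, 1.49, 0, 0, 1.1, 5, 0, 0, 3, 0, 0, 0, 5, 0, 0, 3, 0, 0, 0, 5, 0, 0, 3, 0, 0, 0]
[5, 0, 0, 3, 0, 0, 0]
```

{"api": "arm_command", "payload": {
  "moves": [5, 2.4, 0.42, 1.5, -0.2, -0.4, 1.1, 5, 2.41, 0.36, 1.49, 0, 0, 1, 5, 2.42, 0.33, 1.48, 0, 0, 1.1, 5, 2.43, 0.28, 1.48, 0, 0, 1.1, 5, 2.48, 0.23, 1.49, 0, 0, 1.1, 5, 0, 0, 3, 0, 0, 0, 5, 0, 0, 3, 0, 0, 0, 5, 0, 0, 3, 0, 0, 0]
}}

```text
t: 10.9
tcp_pos: [496.2, 35.9, 157.5]
eef_rot: [-0.001, 0.694, 0.72, -0.001]
ft_force: [0.3, 0.5, -2.7]
width: 59.8
grip_force: 45.3
```

{"api": "arm_command", "payload": {
  "moves": [5, 0, 0, 3, 0, 0, 0, 5, 0, 0, 0, 0, 0, 0, 5, 0, 0, 0, 0, 0, 0, 5, 0, 0, 0, 0, 0, 0]
}}

```text
t: 11.23
tcp_pos: [497.7, 35.6, 131.4]
eef_rot: [0.0, 0.695, 0.719, 0.0]
ft_force: [-0.1, -0.3, -2.2]
width: 59.5
grip_force: 45.2
```

```bash
python3 - <<'E'
from plan import *
p,R=pose(); y=yaw(R); print(p,y,R.as_matrix()[:,2].round(4))
e=rows([([497.8,34.8,115],92),([497.8,34.8,95],92),([497.8,34.8,80],92),([497.8,34.8,80],92)],5)
E
```

```text
[497.74142431  35.59897346 131.44925708] 92.02028792406412 [ 2.e-04  1.e-04 -1.e+00]
[5, -0.08, 0, 1.64, 0, 0, 0, 5, 0, 0, 2, 0, 0, 0, 5, 0, 0, 1.5, 0, 0, 0, 5, 0, 0, 0, 0, 0, 0]
```

{"api": "arm_command", "payload": {
  "moves": [5, -0.08, 0, 1.64, 0, 0, 0, 5, 0, 0, 2, 0, 0, 0, 5, 0, 0, 1.5, 0, 0, 0, 5, 0, 0, 0, 0, 0, 0, 5, 0, 0, 0, 0, 0, 0]
}}

```text
t: 11.65
tcp_pos: [498.4, 35.0, 80.7]
eef_rot: [0.0, 0.694, 0.72, 0.001]
ft_force: [-0.3, -0.3, -1.2]
width: 59.4
grip_force: 45.3
```

{"api": "arm_command", "payload": {
  "moves": [5, 0, 0, 0.5, 0, 0, 0, 5, 0, 0, 0.5, 0, 0, 0, 5, 0, 0, 0.3, 0, 0, 0, 5, 0, 0, 0, 0, 0, 0]
}}

```text
t: 11.98
tcp_pos: [497.6, 35.1, 66.1]
eef_rot: [-0.0, 0.694, 0.72, -0.0]
ft_force: [-0.7, 0.2, -1.7]
width: 59.7
grip_force: 45.3
```

Block bottom is at about z = 60, inside the pocket with no resistance. I'll lower it the rest of the way.

{"api": "arm_command", "payload": {
  "moves": [5, 0, 0, 0.5, 0, 0, 0, 5, 0, 0, 0.4, 0, 0, 0, 5, 0, 0, 0, 0, 0, 0, 5, 0, 0, 0, 0, 0, 0]
}}

```text
t: 12.32
tcp_pos: [497.4, 35.1, 56.9]
eef_rot: [-0.0, 0.694, 0.72, -0.0]
ft_force: [-0.5, -0.0, -2.2]
width: 59.6
grip_force: 45.3
```

{"api": "arm_command", "payload": {
  "moves": [7.2, 0, 0, 0, 0, 0, 0, 7.2, 0, 0, 0, 0, 0, 0, 7.2, 0, 0, 0, 0, 0, 0, 7.2, 0, 0, 0, 0, 0, 0, 7.2, 0, 0, -1.5, 0, 0, 0, 7.2, 0, 0, -3, 0, 0, 0, 7.2, 0, 0, -4, 0, 0, 0, 7.2, 0, 0, -4, 0, 0, 0]
}}

```text
t: 12.98
tcp_pos: [496.9, 35.0, 183.3]
eef_rot: [-0.001, 0.694, 0.72, -0.001]
ft_force: [0.7, 0.2, 0.2]
width: 72.0
grip_force: 0.0
```

{"api": "arm_command", "payload": {
  "moves": [0, -2.5, 0, -2, 0, 0, 0, 0, -2.5, 0, -2, 0, 0, 0, 0, -2.5, 0, -1, 0, 0, 0, 0, -2.5, 0, -1, 0, 0, 0, 0, -2, 0, 0, 0, 0, 0, 0, 0, 0, 0, 0, 0, 0, 0, 0, 0, 0, 0, 0, 0]
}}

```text
t: 13.57
tcp_pos: [502.0, -85.6, 242.5]
eef_rot: [0.0, 0.695, 0.719, 0.0]
ft_force: [-0.2, 0.6, -1.0]
width: 0.2
grip_force: 0.0
```

```bash
python3 - <<'E'
from plan import *
import pickle
p,R=pose(); print(p,yaw(R),manip.get_state()['ft_force'],manip.get_state()['joint_positions'].round(2))
d=grab('wrist','w5'); pickle.dump((d,p,R),open('w5.pkl','wb'))
C=578.3+37.6j; r=np.exp(1j*np.radians(182))
for n,(w,z) in dict(nest=(C+80*r,95),piv=(C+r*(80+86j),107.5),b1=(C+r*(50+60j),95),b2=(C+r*(110+60j),95),b3=(C+r*(110-60j),95),b4=(C+r*(50-60j),95)).items(): print(n,proj(d,[w.real,w.imag,z]).round(1))
E
```

```text
[502.04221792 -85.55274062 242.45545193] 91.93135360956326 [-0.21837034  0.64348857 -1.01424671] [-0.17  0.1  -0.05  1.43  0.    1.37]
nest [322.5  49.8]
piv [322.7 149.8]
b1 [354.5 120. ]
b2 [290.7 120.2]
b3 [285.7 -31. ]
b4 [359.2 -31.1]
```

View pics/w5.png

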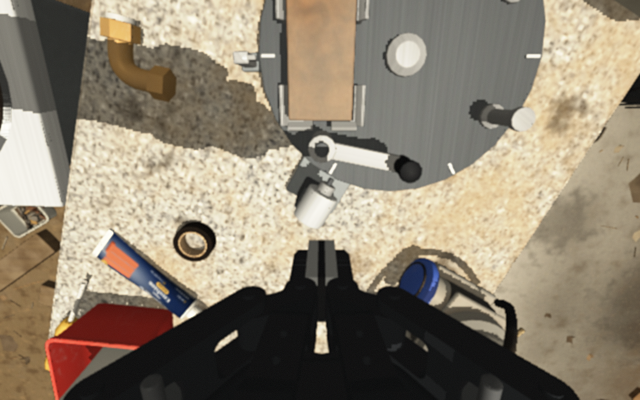

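The block is seated: its near corners at (288,120) and (353,121) match the projected positions. The lever pivot is at (322,149) and the knob at (408,168), so I'll plan the lever swing.

```bash
cat > lev.py <<'E'
from plan import *
C=578.3+37.6j; r=np.exp(1j*np.radians(182)); P=C+r*(80+86j); P=np.array([P.real,P.imag])
E
python3 - <<'E'
from lev import *
import pickle
d,_,_=pickle.load(open('w5.pkl','rb')); im=d['image']
k=np.zeros(im.shape[:2],np.uint8); k[150:188,390:425]=1; m=((im.max(2)<50)&(k>0)).astype(np.uint8)
ys,xs=np.where(m); print(xs.min(),xs.max(),ys.min(),ys.max())
K=ray(d,408,168,135.5)[:2]; v=K-P; a0=np.degrees(np.arctan2(v[1],v[0])); print(P,K,np.hypot(*v),a0)
p,R=pose(); y=yaw(R)
a=a0-15.6-7; s=P+78*np.array([np.cos(np.radians(a)),np.sin(np.radians(a))]); print('start',s,a,a+90)
e=rows(line(p,y,[*s,200],a+90,5)+line([*s,200],a+90,[*s,114],a+90,3),0)
E
```

```text
394 420 156 181
[501.35009055 -51.13957086] [574.13025519 -59.71389938] 73.28350068954505 -6.719120596564955
start [569.35875141 -89.33409989] -29.319120596564954 60.68087940343504
[0, -0.14, 1.35, 0.84, 0, 0, 6.3, 0, 0.01, 1.35, 0.85, 0, 0, 6.2, 0, 0.16, 1.34, 0.84, 0, 0, 6.3, 0, 0.3, 1.32, 0.85, 0, 0, 6.3, 0, 0.45, 1.28, 0.84, 0, 0, 6.2, 0, 0, 0, 2.87, 0, 0, 0, 0, 0, 0, 2.86, 0, 0, 0, 0, 0, 0, 2.87, 0, 0, 0]
```

{"api": "arm_command", "payload": {
  "moves": [0, -0.14, 1.35, 0.84, 0, 0, 6.3, 0, 0.01, 1.35, 0.85, 0, 0, 6.2, 0, 0.16, 1.34, 0.84, 0, 0, 6.3, 0, 0.3, 1.32, 0.85, 0, 0, 6.3, 0, 0.45, 1.28, 0.84, 0, 0, 6.2, 0, 0, 0, 0, 0, 0, 0, 0, 0, 0, 0, 0, 0, 0]
}}

```text
t: 14.2
tcp_pos: [569.1, -88.1, 199.1]
eef_rot: [-0.001, 0.862, 0.507, -0.001]
ft_force: [0.0, 0.4, -0.5]
width: 0.1
grip_force: 0.0
```

{"api": "arm_command", "payload": {
  "moves": [0, 0, 0, 2.87, 0, 0, 0, 0, 0, 0, 2.86, 0, 0, 0, 0, 0, 0, 2.87, 0, 0, 0, 0, 0, 0, 0, 0, 0, 0, 0, 0, 0, 0, 0, 0, 0]
}}

```text
t: 14.62
tcp_pos: [568.0, -88.7, 113.9]
eef_rot: [-0.001, 0.862, 0.507, -0.001]
ft_force: [-0.1, 0.6, 1.3]
width: -0.3
grip_force: 0.0
```

```bash
python3 - <<'E'
from lev import *
p,R=pose(); v=p[:2]-P; a=np.degrees(np.arctan2(v[1],v[0])); print(p,yaw(R),np.hypot(*v),a,manip.get_state()['ft_force'])
e=rows(arc(P,78,a,92-16.5,114,19,90)+[([*(P+78*np.array([np.cos(np.radians(75.5)),np.sin(np.radians(75.5))])),114],165.5)],0)
E
```

```text
[567.99143741 -88.66126162 113.90471352] 60.87179579307957 76.47840472253527 -29.381216578664862 [-0.12083175  0.58517973  1.3001601 ]
[0, 0.75, 0.12, -0.01, -0.2, 0, -5.3, 0, 0.75, -0.04, 0, 0, 0, -5.5, 0, 0.75, -0.03, 0, 0, 0, -5.5, 0, 0.75, -0.04, 0, 0, 0, -5.5, 0, 0.75, -0.04, 0, 0, 0.1, -5.5, 0, 0.75, -0.03, 0, 0, 0, -5.6, 0, 0.75, -0.04, 0, 0, 0, -5.5, 0, 0.75, -0.03, 0, 0, 0, -5.5]
[0, 0.75, -0.04, 0, 0, 0, -5.5, 0, 0.75, -0.04, 0, 0, 0, -5.5, 0, 0.75, -0.03, 0, 0.1, 0, -5.6, 0, 0.75, -0.04, 0, 0, 0, -5.5, 0, 0.75, -0.03, 0, 0, 0, -5.5, 0, 0.75, -0.04, 0, 0, 0, -5.5, 0, 0.75, -0.04, 0, 0, 0, -5.5, 0, 0.75, -0.03, 0, 0, 0, -5.6]
[0, 0.75, -0.04, 0, 0, 0, -5.5, 0, 0.75, -0.03, 0, 0, 0, -5.5, 0, 0.75, -0.04, 0, 0, -0.1, -5.5, 0, 0, 0, 0, 0, 0, 0]
```

{"api": "arm_command", "payload": {
  "moves": [0, 0.75, 0.12, 0, 0, 0, -5.3, 0, 0.75, -0.04, 0, 0, 0, -5.5, 0, 0.75, -0.03, 0, 0, 0, -5.5, 0, 0.75, -0.04, 0, 0, 0, -5.5, 0, 0.75, -0.04, 0, 0, 0, -5.5, 0, 0.75, -0.03, 0, 0, 0, -5.6, 0, 0.75, -0.04, 0, 0, 0, -5.5, 0, 0.75, -0.03, 0, 0, 0, -5.5]
}}

```text
t: 15.28
tcp_pos: [579.8, -31.7, 117.4]
eef_rot: [0.002, 0.609, 0.793, 0.001]
ft_force: [0.4, -1.3, -1.2]
width: 0.2
grip_force: 0.6
```

{"api": "arm_command", "payload": {
  "moves": [0, 0.75, -0.04, 0, 0, 0, -5.5, 0, 0.75, -0.04, 0, 0, 0, -5.5, 0, 0.75, -0.03, 0, 0, 0, -5.6, 0, 0.75, -0.04, 0, 0, 0, -5.5, 0, 0.75, -0.03, 0, 0, 0, -5.5, 0, 0.75, -0.04, 0, 0, 0, -5.5, 0, 0, 0, 0, 0, 0, 0]
}}

```text
t: 15.87
tcp_pos: [556.1, 7.0, 117.5]
eef_rot: [0.002, 0.358, 0.934, 0.001]
ft_force: [-0.2, -0.6, -0.4]
width: 0.1
grip_force: 0.0
```

```bash
python3 - <<'E'
from lev import *
p,R=pose(); v=p[:2]-P; a=np.degrees(np.arctan2(v[1],v[0])); print(p,yaw(R),np.hypot(*v),a,manip.get_state()['ft_force'])
e=rows(arc(P,78,a,92-15,114,5,90),0)
E
```

```text
[556.08316406   6.95778903 117.45528464] 138.0065623965372 79.81862290000545 46.70789307379705 [-0.19377429 -0.57202037 -0.36152078]
[0, 0.83, -0.21, 0.34, 0.2, 0.2, -4.8, 0, 0.82, -0.04, 0, 0, 0, -6, 0, 0.83, -0.04, 0, 0, 0, -6.1, 0, 0.82, -0.05, 0, 0, 0, -6, 0, 0.82, -0.04, 0, 0, 0, -6.1]
```

{"api": "arm_command", "payload": {
  "moves": [0, 0.83, -0.21, 0.3, 0, 0, -4.8, 0, 0.82, -0.04, 0, 0, 0, -6, 0, 0.83, -0.04, 0, 0, 0, -6.1, 0, 0.6, -0.05, 0, 0, 0, -6, 0, 0.5, -0.04, 0, 0, 0, -3, 0, 0.4, 0, 0, 0, 0, 0, 0, 0, 0, 0, 0, 0, 0]
}}

```text
t: 16.45
tcp_pos: [519.9, 23.3, 112.9]
eef_rot: [0.001, 0.144, 0.99, 0.0]
ft_force: [0.5, 0.2, 0.6]
width: 0.1
grip_force: 0.0
```

```bash
python3 - <<'E'
from lev import *
p,R=pose(); v=p[:2]-P; a=np.degrees(np.arctan2(v[1],v[0])); print(p,yaw(R),np.hypot(*v),a,manip.get_state()['ft_force'])
E
```

```text
[519.89203475  23.34947401 112.94377941] 163.49075566175472 76.76210979053081 76.02191579925639 [0.4968894  0.15886891 0.5889729 ]
```

{"api": "arm_command", "payload": {
  "moves": [0, 0.25, 0, 0, 0, 0, 0, 0, 0.25, 0, 0, 0, 0, 0, 0, 0, 0, 0, 0, 0, 0]
}}

```text
t: 16.7
tcp_pos: [518.6, 25.0, 112.9]
eef_rot: [0.004, 0.143, 0.99, 0.001]
ft_force: [10.7, 0.9, -2.0]
width: 0.0
grip_force: 5.1
```

```bash
python3 - <<'E'
from lev import *
p,R=pose(); v=p[:2]-P; a=np.degrees(np.arctan2(v[1],v[0])); s=manip.get_state(); print(p,yaw(R),np.hypot(*v),a,s['ft_force'],s['ft_torque'])
E
```

```text
[518.64518644  25.0037625  112.91991233] 163.5358452342718 78.08282497966447 77.20303751009608 [10.73679612  0.93759405 -2.03352258] [ 0.14712743 -2.15111539  0.03461705]
```

Lever is at its end stop (10.7 N reaction). I'll back off and lift, then plan the second push on post2.

{"api": "arm_command", "payload": {
  "moves": [0, -0.5, 0, 0, 0, 0, 0, 0, -0.8, 0, 0, 0, 0, 0, 0, 0, 0, -3, 0, 0, 0, 0, 0, 0, -4, 0, 0, 0, 0, 0, 0, -2, 0, 0, 0, 0, 0, 0, 0, 0, 0, 0]
}}

```text
t: 17.2
tcp_pos: [529.5, 20.9, 206.2]
eef_rot: [0.003, 0.143, 0.99, 0.001]
ft_force: [-0.1, -1.0, -0.5]
width: -0.3
grip_force: 0.0
```

```bash
python3 - <<'E'
from lev import *
p,R=pose(); y=yaw(R); c=[578.3,37.6]; print(p,y,manip.get_state()['ft_force'])
q=[606.2,152.2]
e=rows(line(p,y,[*q,200],166.3,6)+[([*q,200],166.3)],0)
e=rows(line([*q,200],166.3,[*q,78],166.3,5)+[([*q,78],166.3)],0,e)
e=rows(arc(c,118,76.3,139,78,16,90),0,e)
E
```

```text
[529.47763828  20.85069263 206.17085064] 163.57541347553607 [-0.13553723 -0.98080938 -0.51876611]
[0, -0.61, 2.46, 0.11, 0.1, 0.4, -0.5, 0, -0.63, 2.46, 0.11, 0, 0, -0.4, 0, -0.64, 2.45, 0.1, 0, 0, -0.5, 0, -0.67, 2.44, 0.1, 0, 0, -0.4, 0, -0.68, 2.45, 0.11, 0, 0, -0.5, 0, -0.71, 2.43, 0.1, 0, 0, -0.4, 0, 0, 0, 0, 0, 0, 0]
[0, 0, 0, 2.44, 0, 0, 0, 0, 0, 0, 2.44, 0, 0, 0, 0, 0, 0, 2.44, 0, 0, 0, 0, -0.01, 0, 2.44, 0, 0, 0, 0, 0, -0.01, 2.44, 0, 0, 0, 0, 0, 0, 0, 0, 0, 0]
[0, 0.81, -0.02, 0, 0, 0, -3.9, 0, 0.8, -0.03, 0, 0, 0, -4, 0, 0.81, -0.02, 0, 0, 0, -3.9, 0, 0.81, -0.03, 0, 0, 0, -3.9, 0, 0.8, -0.03, 0, 0, 0, -3.9, 0, 0.81, -0.03, 0, 0, 0, -3.9, 0, 0.8, -0.02, 0, 0, 0, -4, 0, 0.81, -0.03, 0, 0, 0, -3.9]
[0, 0.81, -0.03, 0, 0, 0, -3.9, 0, 0.8, -0.03, 0, 0, 0, -3.9, 0, 0.81, -0.02, 0, 0, 0, -3.9, 0, 0.81, -0.03, 0, 0, 0, -3.9, 0, 0.8, -0.03, 0, 0, 0, -4, 0, 0.81, -0.03, 0, 0, 0, -3.9, 0, 0.81, -0.02, 0, 0, 0, -3.9, 0, 0.8, -0.03, 0, 0, 0, -3.9]
```

{"api": "arm_command", "payload": {
  "moves": [0, -0.61, 2.46, 0.1, 0, 0, -0.5, 0, -0.63, 2.46, 0.1, 0, 0, -0.4, 0, -0.64, 2.45, 0.1, 0, 0, -0.5, 0, -0.67, 2.44, 0.1, 0, 0, -0.4, 0, -0.68, 2.45, 0.1, 0, 0, -0.5, 0, -0.71, 2.43, 0.1, 0, 0, -0.4, 0, 0, 0, 0, 0, 0, 0]
}}

```text
t: 17.78
tcp_pos: [605.1, 155.6, 192.8]
eef_rot: [-0.001, 0.118, 0.993, 0.0]
ft_force: [-0.7, -1.8, -0.2]
width: 0.3
grip_force: 0.0
```

```bash
python3 - <<'E'
from lev import *
p,R=pose(); y=yaw(R); print(p,y)
for n in ('scene','top'):
    d=grab(n); K=P+78*np.array([np.cos(np.radians(92)),np.sin(np.radians(92))]); k=proj(d,[*K,130]); print(n,k)
    im=d['image']; x,v=k.round().astype(int); w=im[v-12:v+13,x-12:x+13].max(2); yy,xx=np.where(w<45); print(len(xx),xx.mean()+x-12,yy.mean()+v-12, ray(d,xx.mean()+x-12,yy.mean()+v-12,130))
q=[606.2,152.2]
e=rows(line(p,y,[*q,200],166.3,1)+line([*q,200],166.3,[*q,78],166.3,5)+[([*q,78],166.3)],0)
E
```

```text
[605.06356014 155.58410825 192.80941195] 166.48108116815703
scene [333.44674935 213.90899291]
0 nan nan [nan nan nan]
top [301.66379893 224.59739027]
24 301.5833333333333 225.25 [496.92806554  26.99446365 130.        ]
[0, -0.27, 0, -0.64, -0.1, -0.1, 0.1, 0, 0, 0, 2.44, 0, 0, 0, 0, 0, 0, 2.44, 0, 0, 0, 0, -0.01, 0, 2.44, 0, 0, 0, 0, 0, 0, 2.44, 0, 0, 0, 0, 0, 0, 2.44, 0, 0, 0, 0, 0, 0, 0, 0, 0, 0]<stdin>:5: RuntimeWarning: Mean of empty slice.
  ret = ret.dtype.type(ret / rcount)
```

The top camera has the knob at (497,27), as predicted for a shut lever. Now I'll lower the tool and push.

{"api": "arm_command", "payload": {
  "moves": [0, -0.27, 0, 0, 0, 0, 0, 0, 0, 0, 2.3, 0, 0, 0, 0, 0, 0, 2.3, 0, 0, 0, 0, 0, 0, 2.3, 0, 0, 0, 0, 0, 0, 2.3, 0, 0, 0, 0, 0, 0, 2.3, 0, 0, 0, 0, 0, 0, 0, 0, 0, 0]
}}

```text
t: 18.47
tcp_pos: [603.3, 149.8, 75.5]
eef_rot: [-0.003, 0.12, 0.993, -0.001]
ft_force: [0.2, 0.3, -1.6]
width: 0.1
grip_force: 0.0
```

```bash
python3 - <<'E'
from lev import *
p,R=pose(); y=yaw(R); c=np.array([578.3,37.6]); v=p[:2]-c; a=np.degrees(np.arctan2(v[1],v[0])); print(p,y,np.hypot(*v),a,manip.get_state()['ft_force'])
e=rows(arc(c,118,a,138.5,78,16,90),0)
E
```

```text
[603.27820453 149.84213532  75.51767723] 166.2476186676752 114.9878586788479 77.4539209001492 [ 0.22321302  0.25299268 -1.58804136]
[0, 0.79, 0.26, -0.24, -0.2, -0.4, -5, 0, 0.79, -0.03, 0, 0, 0, -3.8, 0, 0.78, -0.03, 0, 0, 0, -3.9, 0, 0.79, -0.02, 0, 0, 0, -3.8, 0, 0.78, -0.03, 0, 0, 0, -3.8, 0, 0.79, -0.02, -0.01, 0, 0, -3.8, 0, 0.78, -0.03, 0, 0, 0, -3.8, 0, 0.79, -0.02, 0, 0, 0, -3.8]
[0, 0.78, -0.03, 0, 0, 0, -3.8, 0, 0.79, -0.03, 0, 0, 0, -3.9, 0, 0.78, -0.02, 0, 0, 0, -3.8, 0, 0.79, -0.03, 0, 0, 0, -3.8, 0, 0.78, -0.03, 0, 0, 0, -3.8, 0, 0.79, -0.02, 0, 0, 0, -3.8, 0, 0.78, -0.03, 0, 0, 0, -3.8, 0, 0.79, -0.02, 0, 0, 0, -3.9]
```

{"api": "arm_command", "payload": {
  "moves": [0, 0.79, 0.26, -0.2, 0, 0, -5, 0, 0.79, -0.03, 0, 0, 0, -3.8, 0, 0.78, -0.03, 0, 0, 0, -3.9, 0, 0.79, -0.02, 0, 0, 0, -3.8, 0, 0.78, -0.03, 0, 0, 0, -3.8, 0, 0.79, -0.02, 0, 0, 0, -3.8, 0, 0.78, -0.03, 0, 0, 0, -3.8, 0, 0.79, -0.02, 0, 0, 0, -3.8]
}}

```text
t: 19.13
tcp_pos: [546.2, 152.2, 84.2]
eef_rot: [0.002, -0.158, 0.987, 0.001]
ft_force: [2.8, 3.7, -2.3]
width: -0.1
grip_force: 2.0
```

{"api": "arm_command", "payload": {
  "moves": [0, 0.78, -0.03, 0, 0, 0, -3.8, 0, 0.79, -0.03, 0, 0, 0, -3.9, 0, 0.78, -0.02, 0, 0, 0, -3.8, 0, 0.79, -0.03, 0, 0, 0, -3.8, 0, 0.78, -0.03, 0, 0, 0, -3.8, 0, 0.79, -0.02, 0, 0, 0, -3.8, 0, 0.78, -0.03, 0, 0, 0, -3.8, 0, 0, 0, 0, 0, 0, 0]
}}

```text
t: 19.8
tcp_pos: [497.9, 122.1, 83.8]
eef_rot: [0.001, -0.381, 0.925, -0.0]
ft_force: [0.7, -0.4, 0.8]
width: 0.1
grip_force: 0.0
```

```bash
python3 - <<'E'
from lev import *
p,R=pose(); y=yaw(R); c=np.array([578.3,37.6]); v=p[:2]-c; a=np.degrees(np.arctan2(v[1],v[0])); print(p,y,np.hypot(*v),a,manip.get_state()['ft_force'])
E
```

```text
[497.90230854 122.05666219  83.77201785] -135.25891472527198 116.60495950306613 133.58957371074055 [ 0.70578611 -0.36614816  0.81771382]
```

The contact force is gone, so the detent has drawn the table on. I'll retreat clear of the table and check.

{"api": "arm_command", "payload": {
  "moves": [0, -0.6, 0, 0, 0, 0, 0, 0, -0.6, 0, 0, 0, 0, 0, 0, 0, 0, -3, 0, 0, 0, 0, 0, 0, -4, 0, 0, 0, 0, 0, 0, -4, 0, 0, 0, 0, -2, 0, -4, 0, 0, 0, 0, -3, 0, -3, 0, 0, 0, 0, -3, 0, 0, 0, 0, 0]
}}

```text
t: 20.47
tcp_pos: [565.4, 188.3, 267.0]
eef_rot: [0.006, -0.38, 0.925, -0.0]
ft_force: [0.8, 0.4, 0.3]
width: 0.1
grip_force: 0.0
```

{"api": "arm_command", "payload": {
  "moves": [0, -3, 0, 0, 0, 0, 0, 0, -3, 0, 0, 0, 0, 0, 0, 0, 0, 0, 0, 0, 0, 0, 0, 0, 0, 0, 0, 0, 0, 0, 0, 0, 0, 0]
}}

```text
invalid input
```

```bash
python3 - <<'E'
from lev import *
s=manip.get_state(); print(s['t'],s['tcp_pos'],s['ft_force'])
d=grab('top'); a=cv2.resize(d['image'][140:275,225:475],(600,324),interpolation=cv2.INTER_CUBIC)
w=cv2.resize(grab('wrist')['image'],(440,275)); c=np.zeros((600,600,3),np.uint8); c[:324]=a; c[325:,:440]=w; cv2.imwrite('pics/fin.png',c)
r=np.exp(1j*np.radians(242))
for n,(q,z) in dict(b1=(50+60j,95),b2=(110+60j,95),b3=(110-60j,95),b4=(50-60j,95),piv=(80+86j,107.5),knob=(80+8j,135.5)).items():
    q=C+r*q; print(n,((proj(d,[q.real,q.imag,z])-[225,140]+.3)*2.4).round())
E
```

```text
20.4667 [565.43158333 188.31796051 267.04257752] [0.77862958 0.3729227  0.3218267 ]
b1 [242. 113.]
b2 [289. 137.]
b3 [239. 230.]
b4 [191. 205.]
piv [276. 103.]
knob [244. 158.]
```

View pics/fin.png

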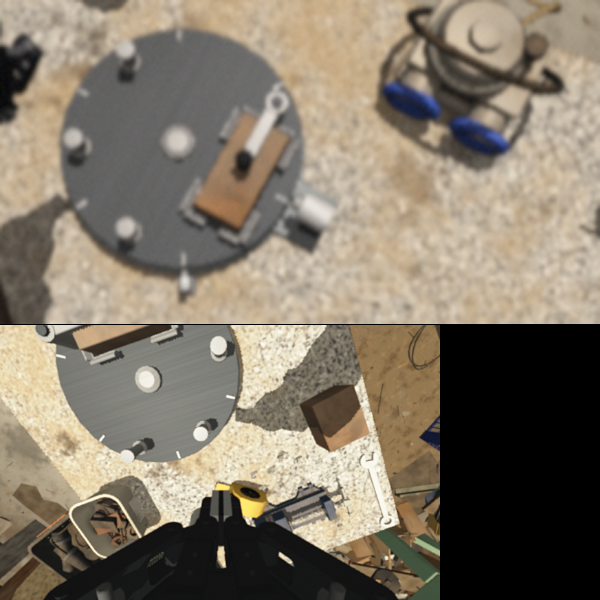

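The final view shows the nest at the drill and the block seated. The pivot is at (277,101) and the knob at (244,159), both where a shut lever should put them. The thick block hasn't moved and the arm is clear. I'll let it settle and hand in.

{"api": "arm_command", "payload": {
  "moves": [0, 0, 0, 0, 0, 0, 0, 0, 0, 0, 0, 0, 0, 0, 0, 0, 0, 0, 0, 0, 0, 0, 0, 0, 0, 0, 0, 0]
}}

```text
t: 20.9
tcp_pos: [561.9, 186.3, 258.8]
eef_rot: [-0.0, -0.38, 0.925, 0.0]
ft_force: [0.8, -0.6, 0.2]
width: 0.3
grip_force: 0.0
```

```bash
python3 -c "
from plant import manip
print(manip.job_done())"
```

```text
the job is handed in; nothing more can be done
None
```

I handed the job in at about 21 s: the last camera view shows the pine block seated in the nest at the side drill, the lever shut over it and the thick block undisturbed; the hand-in returned no verdict.

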